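# Stack riser plates to the gauge pointer and lock the sample lift

### The job

Set up the sample lift for the next titration: stack riser plates in the cradle, lying flat and squarely one on another between the pins, until the top of the stack comes level with the red pointer on the gauge post, no higher and no lower, then swing the locking arm fully shut over them. Lower each plate into place instead of dropping it; plates in the rack must be taken out by their ends, put down and gripped again by their long sides to fit between the pins. Keep the plates you do not use on the bench or in the rack well clear of the cradle, and leave the bottles, bowl, beaker, vial and jar where they stand.

Things in the scene. Friction and masses are not known exactly. Their poses are not given: they have to be found in the camera images.
- plate_white: Loose white plastic riser plate, a flat block 40 mm (its x) by 60 mm (its y) by 12 mm thick (its z, up). Origin: centre of its underside. Starts flat on the open bench at any of many turns.
- plate_blue: Loose blue plastic riser plate, a flat block 40 mm (its x) by 60 mm (its y) by 18 mm thick (its z, up). Origin: centre of its underside. Starts flat on the open bench at any of many turns.
- plate_yellow: Loose yellow plastic riser plate, a flat block 40 mm (its x) by 60 mm (its y) by 24 mm thick (its z, up). Origin: centre of its underside. Starts flat in one bay of the rack, its long side along the bay, so that there it can be gripped only by its 40 mm wide ends (fingers 60 mm apart, beyond the open ends of the bay).
- plate_green: Loose green plastic riser plate, a flat block 40 mm (its x) by 60 mm (its y) by 30 mm thick (its z, up). Origin: centre of its underside. Starts flat in one bay of the rack, its long side along the bay, so that there it can be gripped only by its 40 mm wide ends (fingers 60 mm apart, beyond the open ends of the bay).
- top_white (a point): Centre of the white plate's top face, 12 mm above its underside.
- top_blue (a point): Centre of the blue plate's top face, 18 mm above its underside.
- top_yellow (a point): Centre of the yellow plate's top face, 24 mm above its underside.
- top_green (a point): Centre of the green plate's top face, 30 mm above its underside.
- cradle: Fixed sample lift at various turns: aluminium base 76 mm (x) by 136 mm (y), 10 mm thick. Origin: centre of its underside. Plates lie centred on it, 60 mm side along its y, 40 mm side along its x, one on another, between two pairs of upright steel pins. Its +x and -x sides are open to fingers. A 10 mm gauge post, 84 mm high, stands at y = -52 mm, the arm's hinge post at y = +52 mm.
- cradle_floor (a point): Centre of the cradle's floor, 10 mm above the bench, where the underside of the lowest plate comes to lie. The pins round it are 8 mm thick, centred at x = -12 and +12, y = -35.5 and +35.5 mm, with tapered tops 62 mm above the bench: 63 mm free between the pairs, 1.5 mm play at each end of a plate. They stand where fingers at a plate's ends would have to go.
- mark (a point): Middle of the red pointer's tip; the pointer is clamped on the gauge post and ends 33.5 mm from the cradle's centre towards its -y, between the pins. Mark = this height, 37 to 51 mm above the cradle's floor. The red tip is 10 mm tall, 5 mm above and below: the stack's top face must lie within that. Two plates of the right thicknesses always come within 3 mm; white and blue together are too low.
- locking_arm (a joint): Angle of the cradle's locking arm, rad: 0 = fully shut, along the cradle's -y over the plates; grows as it swings level towards the cradle's +x side and outwards, stop at 2.4; starts at 1.7 to 2.3. Vertical axis; stays where left; takes about 1 N at the knob. Arm 13 mm wide, 8 mm thick, underside 74.5 mm above the bench: it clears the pins, the pointer and a right stack.
- lock_knob (a point): Middle of the upright orange knob of the locking arm (14 mm thick, 24 mm tall, 82 to 106 mm above the bench), 74 mm from the hinge axis; this point is 96.5 mm above the bench.
- lock_hinge (a point): Point on the vertical hinge axis of the locking arm, at the arm's underside; 52 mm from the cradle's centre towards its +y.
- rack: Fixed grey plate rack at either side of the bench, at various turns: 111 mm (x) by 86 mm (y), floor 6 mm thick. Origin: centre of its underside. Two bays centred at x = -26.5 and +26.5 mm, 48 mm wide, between walls 5 mm thick, 56 mm long (along y), 50 mm high above the bench; the bays are open at the +y and -y ends.
- mat: Fixed empty rubber mat, light grey, 150 by 150 mm, 2 mm thick, on the side of the bench opposite the rack: free space to put a plate down. Origin: centre of its underside.
- dropper_white: Bystander, to be left alone: white dropper bottle, 32 mm across, 72 mm high. Origin: centre of its underside.
- dropper_green: Bystander, to be left alone: green dropper bottle, 32 mm across, 72 mm high. Origin: centre of its underside.
- bowl: Bystander, to be left alone: white ceramic bowl, 96 mm across, 40 mm high. Origin: centre of its underside.
- beaker: Bystander, to be left alone: clear beaker, 68 mm across, 85 mm high. Origin: centre of its underside.
- vial: Bystander, to be left alone: small amber vial with black cap, 24 mm across, 50 mm high. Origin: centre of its underside.
- reagent_jar: Bystander, to be left alone: white jar with blue cap, 60 mm across, 90 mm high. Origin: centre of its underside.
Things that resemble listed ones, but are neither listed nor needed, are in the scene too. Several things look just like the plate_white: the one meant starts farthest to the robot's left. Of the things shaped like the plate_green, the green one is meant.

How it is judged (in metres and radians):
On the way, in this order (a step that is already met when the one before it is completed fails the run):
1. the top of the plate stack in the cradle is level with the red pointer, the plates released (((x of plate_white in the frame of cradle between -0.006 and 0.006 m and y of plate_white in the frame of cradle between -0.004 and 0.004 m and angle between the y axis of plate_white and the y axis of cradle, either way round below 0.15 rad and angle between plate_white's own z axis and vertical below 0.06 rad and z of top_white in the frame of mark below 0.005 m) or (horizontal distance between plate_white and cradle above 0.09 m and height (world z) of plate_white above -0.01 m)) and ((x of plate_blue in the frame of cradle between -0.006 and 0.006 m and y of plate_blue in the frame of cradle between -0.004 and 0.004 m and angle between the y axis of plate_blue and the y axis of cradle, either way round below 0.15 rad and angle between plate_blue's own z axis and vertical below 0.06 rad and z of top_blue in the frame of mark below 0.005 m) or (horizontal distance between plate_blue and cradle above 0.09 m and height (world z) of plate_blue above -0.01 m)) and ((x of plate_yellow in the frame of cradle between -0.006 and 0.006 m and y of plate_yellow in the frame of cradle between -0.004 and 0.004 m and angle between the y axis of plate_yellow and the y axis of cradle, either way round below 0.15 rad and angle between plate_yellow's own z axis and vertical below 0.06 rad and z of top_yellow in the frame of mark below 0.005 m) or (horizontal distance between plate_yellow and cradle above 0.09 m and height (world z) of plate_yellow above -0.01 m)) and ((x of plate_green in the frame of cradle between -0.006 and 0.006 m and y of plate_green in the frame of cradle between -0.004 and 0.004 m and angle between the y axis of plate_green and the y axis of cradle, either way round below 0.15 rad and angle between plate_green's own z axis and vertical below 0.06 rad and z of top_green in the frame of mark below 0.005 m) or (horizontal distance between plate_green and cradle above 0.09 m and height (world z) of plate_green above -0.01 m)) and ((x of plate_white in the frame of cradle between -0.006 and 0.006 m and y of plate_white in the frame of cradle between -0.004 and 0.004 m and angle between the y axis of plate_white and the y axis of cradle, either way round below 0.15 rad and angle between plate_white's own z axis and vertical below 0.06 rad and z of top_white in the frame of mark between -0.005 and 0.005 m) or (x of plate_blue in the frame of cradle between -0.006 and 0.006 m and y of plate_blue in the frame of cradle between -0.004 and 0.004 m and angle between the y axis of plate_blue and the y axis of cradle, either way round below 0.15 rad and angle between plate_blue's own z axis and vertical below 0.06 rad and z of top_blue in the frame of mark between -0.005 and 0.005 m) or (x of plate_yellow in the frame of cradle between -0.006 and 0.006 m and y of plate_yellow in the frame of cradle between -0.004 and 0.004 m and angle between the y axis of plate_yellow and the y axis of cradle, either way round below 0.15 rad and angle between plate_yellow's own z axis and vertical below 0.06 rad and z of top_yellow in the frame of mark between -0.005 and 0.005 m) or (x of plate_green in the frame of cradle between -0.006 and 0.006 m and y of plate_green in the frame of cradle between -0.004 and 0.004 m and angle between the y axis of plate_green and the y axis of cradle, either way round below 0.15 rad and angle between plate_green's own z axis and vertical below 0.06 rad and z of top_green in the frame of mark between -0.005 and 0.005 m)) and contact force between each of plate_white, plate_blue, plate_yellow, plate_green and the fingers below 0.05 N and linear speed of each of plate_white, plate_blue, plate_yellow, plate_green below 0.02 m/s), for 0.3 s.
2. the locking arm is fully shut (value of joint locking_arm below 0.1 rad), for 0.2 s.
At the end, for the whole second after the job is handed in: Every plate lies flat and square in the cradle (6 mm across, 4 mm along, 0.15 rad), or is over 90 mm from its centre and not fallen off the bench; the highest top in the cradle is within 5 mm of the mark; plates released, at rest; locking arm under 0.1 rad (all of step 1 and value of joint locking_arm below 0.1 rad); the robot touches nothing.
It fails at once if a bottle, bowl, beaker, vial or jar pushed more than 25 mm or tipped over (distance of any of dropper_white, dropper_green, bowl, beaker, vial, reagent_jar from where it was at the start of the episode above 0.025 m or angle between any of dropper_white, dropper_green, bowl, beaker, vial, reagent_jar's own z axis and vertical above 0.5 rad).
It fails at once if a plate let go and dropped into the cradle (falling faster than 0.5 m/s, so from over about 13 mm) ((horizontal distance between plate_white and cradle below 0.03 m and z of plate_white in the frame of cradle below 0.065 m and linear speed of plate_white above 0.5 m/s and contact force between plate_white and the fingers below 0.05 N) or (horizontal distance between plate_blue and cradle below 0.03 m and z of plate_blue in the frame of cradle below 0.065 m and linear speed of plate_blue above 0.5 m/s and contact force between plate_blue and the fingers below 0.05 N) or (horizontal distance between plate_yellow and cradle below 0.03 m and z of plate_yellow in the frame of cradle below 0.065 m and linear speed of plate_yellow above 0.5 m/s and contact force between plate_yellow and the fingers below 0.05 N) or (horizontal distance between plate_green and cradle below 0.03 m and z of plate_green in the frame of cradle below 0.065 m and linear speed of plate_green above 0.5 m/s and contact force between plate_green and the fingers below 0.05 N)).
It also fails if it takes over 70 s, if anything falls off the work surface, if the arm or the gripper's body presses on something with over 40 N, if the wrist force passes 120 N, or if a joint passes its speed limit or range.

### The arm

A 6-joint arm with a two-finger parallel gripper is mounted at the origin on the work surface. World frame = base frame: x ahead of the robot, y to its left, z up, the work surface at z = 0. Lengths are in m, angles in degrees, forces in N, time in s.
With the tool pointing down it reaches from about 0.35 to 0.875 m from the base axis. Payload 4.2 kg.
Tool frame: the origin (TCP) lies at the very end of the fingers, on their centre line; the grasp point (between the pads) lies 19 mm behind it; z points along the fingers, x is the direction in which the jaws open and shut, and the axes are right-handed (so a half turn about z gives the same grasp; the last joint's range is limited). The gripper opens to 87 mm and grips with 3 to 60 N. Pads are 19 mm wide; open, the fingers measure 117 mm over their backs; the gripper's body (75 mm by 190 mm) begins 51 mm behind the grasp point.
Start: joints at [83.744, 22.042, 0.453, 0, -68.411, -14.817], TCP at [0.225, 0.583, 0.183] pointing down, gripper open.
Joint ranges: [-179.83, 179.83], [-69.29, 118.12], [-61.27, 80.66], [-181.25, 117.63], [-171.15, -9.14], [-177.46, 177.46]. Speed limits (degrees/s): [159.86, 159.86, 180, 180, 180, 180].

### API

Orientations are given as a 3x3 rotation matrix whose columns are the frame's x, y, z axes.
In Python, from station import r gives the robot as it stands.
- The arm moves only by the shell command python3 -m jog 'ROWS' [OPENING]. ROWS is JSON, a list of rows, each a list of 2 entries, a list of its own where there are three numbers: the shift along the tool's x, y, z in m, then the turn, a rotation vector about the tool's x, y, z in units of 5 degrees (1.0 is 5 degrees). A call has exactly 10 rows; each row is the pose to reach, as a shift and turn from the pose commanded when the call began, along the tool's axes at that moment; what a row does not reach only later rows make up. A row lasts 1/12 s, in which the tool goes at most 41.7 mm and 7.16 degrees, less where a joint would pass 70% of its speed; a pose out of reach is approached as far as the arm can. A call with a gripper value outside its range is refused whole. OPENING is the finger opening in m, from 0 to 0.087, set as the call begins (- or left out, the last holds). The fingers move at their own pace and stop on an object; the grip force is fixed at half the most. Time passes only in rows, so rows that repeat a pose let the fingers close, or fill a call up. It gives the time, the measured TCP pose, the force and the opening at its end, in the units of the state.
- r.sense(): the state, without advancing time (a new reading comes with each control period).
- r.capture(name): name is "scene" or "top" or "wrist"; returns (picture, depth): 400x640x3 uint8, blue, green, red; 400x640 float32, m along the optical axis (not along the pixel's ray), 0 where there is no reading.
- r.calibration(name): a dict with "fx", "fy", "cx", "cy" (pixels), "R" (3x3) and "t" (3): a world point X has camera coordinates R X + t; the wrist camera has in their place "tool_from_camera" (4x4, takes a point from camera to tool coordinates, whose origin is the TCP and whose axes are the tool frame's). Camera axes: x right, y down, z forward; pixel columns grow to the right and rows downward; lengths in m; the calibration is good to about 2 mm. The wrist camera is an equidistant fisheye: a pixel r from the principal point sees the ray r / f radians off the axis. A picture is of the moment at which its call begins: read the wrist's pose just before it. calibration takes no time and is no camera call.
- r.finish_job(): hands the job in, once; it reports no verdict.
Trained networks look in the newest picture that a camera, given by its name, has taken for a name from the list of things; names that differ only in an ending like _2 or _b are one class to them, and where a whole thing is asked for, a point or a joint stands for the part that bears it (a point fixed in the world has none). Each returns a list of dicts, best first, with "confidence" (0 to 1); they miss things now and then, are a little off and sometimes report something else, mostly with a low value. They report only what shows in the picture. A call takes as long as a camera call. They do not tell look-alikes from the thing itself.
- r.cut_out(query, camera): "region" (400x640 bool, what is visible of it) and "uv" ([column, row] in pixels, amid what is visible of it).
The state is a dict: "time_s": time; "joints": joint angles; "joint_velocities": joint speeds; "effort": joint torques, N m; "tcp_pos": TCP position; "ee_rot": TCP orientation; "wrist_force": force on the tool from outside, world axes, zero at the start; "moment": the same for the moment, N m; "gripper_width": opening from 0.0 (shut) to 1.0 (fully open).
Only numpy, scipy, OpenCV 4.12 (cv2) and the standard library are available. Lean on these libraries where they do the work, as an engineer would, in place of code of your own. Each camera call takes 0.05 s, during which the arm holds its last target.

## Working session

There is one attempt and no reset: what is moved stays moved. The work goes in short steps, Python scripts to look and compute and a shell command to move; the robot and the scene stay as the last step left them, time stands still between calls to the robot, and variables do not carry over. Pictures are saved under pics/ and viewed, and the job is handed in when it is done.

```bash
ls; mkdir -p pics
python3 - <<'E'
from station import r
import cv2,numpy as np
print(r.sense())
for n in ("scene","top","wrist"):
    p,d=r.capture(n); cv2.imwrite(f"pics/{n}0.png",p); np.save(f"pics/{n}0_d.npy",d)
    print(n,r.calibration(n), (d>0).mean())
E
```

```text
pics
{'time_s': 0.0, 'joints': array([ 8.37416975e+01,  2.20906117e+01,  3.79142019e-01, -2.74612175e-02,
       -6.84104507e+01, -1.48180168e+01]), 'joint_velocities': array([-0.0028519 ,  0.00905163, -0.06544841, -0.04895213, -0.06336925,
        0.03909306]), 'effort': array([-8.31502547e-06, -3.90668464e+01,  1.87408072e+01,  4.22011390e+00,
        1.09653192e-02, -1.91349109e-04]), 'tcp_pos': array([0.22448863, 0.58255593, 0.18206087]), 'ee_rot': array([[-3.59775446e-01, -9.33038677e-01, -6.74968621e-04],
       [-9.33036395e-01,  3.59776061e-01, -2.06660670e-03],
       [ 2.17106154e-03, -1.13744059e-04, -9.99997637e-01]]), 'wrist_force': array([-0.12578524, -0.55914478,  1.1974299 ]), 'moment': array([ 0.00666226, -0.00552638, -0.01352307]), 'gripper_width': 1.0013969558484068}
scene {'fx': 518.5056710099301, 'fy': 518.5056710099301, 'cx': 314.1092378929541, 'cy': 200.87330729584906, 'R': array([[-0.55665498,  0.83046461,  0.02153539],
       [ 0.53042577,  0.37525302, -0.76015372],
       [-0.63936198, -0.41172043, -0.64938629]]), 't': array([ 0.2864634 , -0.20633129,  1.5290366 ])} 0.98733203125
top {'fx': 392.28284965790175, 'fy': 392.28284965790175, 'cx': 320.62863106210546, 'cy': 203.63888410126677, 'R': array([[ 0.00205923, -0.99999497, -0.00241296],
       [-0.99844297, -0.00192151, -0.05574894],
       [ 0.05574403,  0.002524  , -0.9984419 ]]), 't': array([-0.00796737,  0.50880741,  0.93856205])} 0.9958984375
wrist {'fx': 309.70691628693146, 'fy': 309.70691628693146, 'cx': 319.8254868790093, 'cy': 202.18459190471617, 'tool_from_camera': array([[ 9.99999898e-01, -2.05702191e-04,  4.01501827e-04,
         3.19728137e-04],
       [ 9.71757339e-05,  9.67320090e-01,  2.53558344e-01,
        -6.92255389e-02],
       [-4.40538290e-04, -2.53558279e-01,  9.67320012e-01,
        -2.01510782e-01],
       [ 0.00000000e+00,  0.00000000e+00,  0.00000000e+00,
         1.00000000e+00]])} 0.96438671875
```

View pics/top0.png

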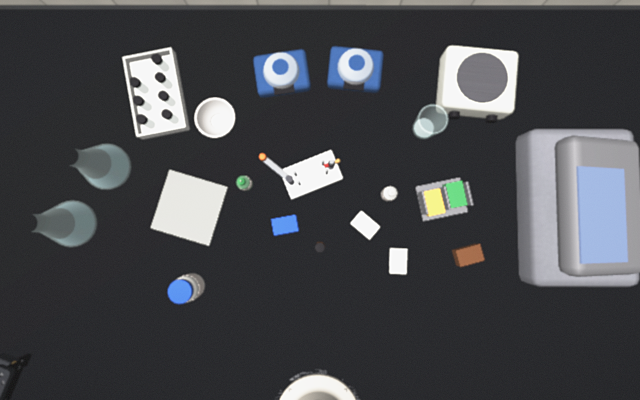

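View pics/scene0.png

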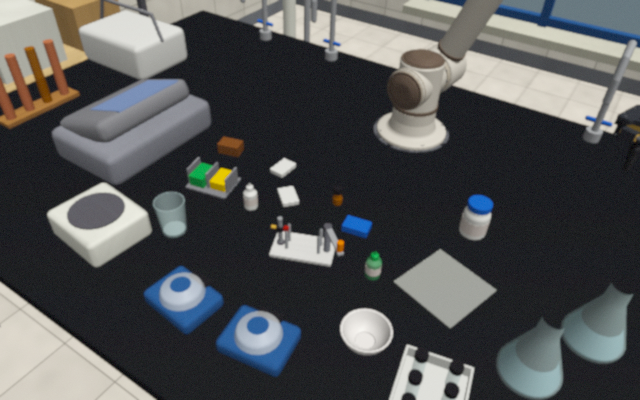

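View pics/wrist0.png

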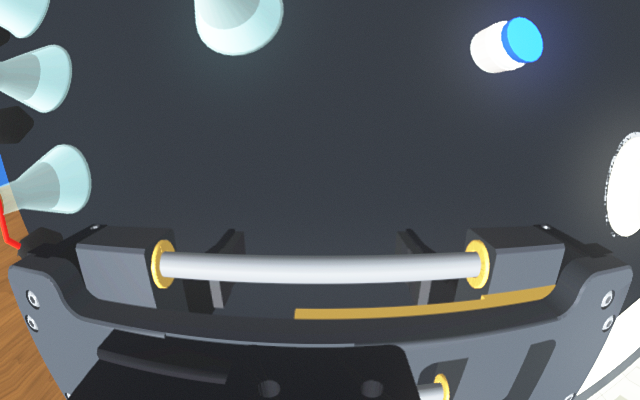

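```bash
cat > h.py <<'E'
from station import r
import cv2,numpy as np
def cloud(n,d):
    c=r.calibration(n); v,u=np.mgrid[0:400,0:640]
    P=np.stack([(u-c['cx'])/c['fx']*d,(v-c['cy'])/c['fy']*d,d],-1)
    return (P-c['t'])@c['R']
def cloudw(d,s):
    c=r.calibration('wrist'); v,u=np.mgrid[0:400,0:640]
    dx=(u-c['cx'])/c['fx'];dy=(v-c['cy'])/c['fy'];th=np.hypot(dx,dy)+1e-9
    k=np.tan(th)/th
    P=np.stack([dx*k*d,dy*k*d,d],-1)
    T=c['tool_from_camera'];P=P@T[:3,:3].T+T[:3,3]
    return P@s['ee_rot'].T+s['tcp_pos']
def rect(pts):
    (cx,cy),(w,h),a=cv2.minAreaRect((pts[:,:2]*1000).astype(np.float32))
    if w<h: ang=a+90
    else: ang=a
    return (round(cx,1),round(cy,1)),(round(max(w,h),1),round(min(w,h),1)),round(((ang+90)%180)-90,1) # angle of long axis vs world x
def zoom(p,x0,y0,x1,y1,k,name):
    cv2.imwrite(name,cv2.resize(p[y0:y1,x0:x1],None,fx=k,fy=k,interpolation=cv2.INTER_CUBIC))
E
python3 - <<'E'
from h import *
p=cv2.imread('pics/top0.png');d=np.load('pics/top0_d.npy');X=cloud('top',d)
print('bench z',np.median(X[300:330,250:450,2]))
for q in ['plate_white','plate_blue','plate_yellow','plate_green','cradle','mark','locking_arm','lock_knob','rack','mat','vial','dropper_white','dropper_green','beaker','bowl','reagent_jar']:
    if q in('x',):continue
    res=r.cut_out(q,'top')
    for e in res[:3]:
        m=e['region']; P=X[m]
        if len(P)<4: print(q,e['confidence'],e['uv'],len(P));continue
        print(q,round(e['confidence'],2),np.round(e['uv']),rect(P),'z50/95',np.round(np.percentile(P[:,2],[5,50,95])*1000))
zoom(p,240,130,490,280,3.2,'pics/topz.png')
s=cv2.imread('pics/scene0.png');zoom(s,170,120,420,290,3.2,'pics/scz.png')
E
```

```text
bench z 0.00026335363710105445
plate_white 0.72 [366. 222.] ((467.9, -80.8), (131.8, 60.3), 75.1) z50/95 [ 5. 12. 15.]
plate_white 0.6 [400. 259.] ((372.1, -193.4), (55.5, 40.6), -1.7) z50/95 [ 9. 12. 15.]
plate_blue 0.74 [287. 225.] ((463.3, 52.3), (117.1, 42.3), -77.4) z50/95 [14. 18. 21.]
plate_yellow 0.7 [432. 200.] ((513.5, -277.4), (59.9, 42.3), 1.9) z50/95 [28. 30. 33.]
plate_green 0.7 [466. 254.] ((405.6, -197.6), (385.6, 55.4), 83.3) z50/95 [11. 30. 33.]
plate_green 0.61 [456. 192.] ((492.2, -187.7), (363.1, 60.5), -74.3) z50/95 [33. 36. 39.]
cradle 0.89 [310. 175.] ((572.7, 9.7), (208.3, 147.2), 37.8) z50/95 [ 7. 11. 84.]
cradle 0.73 [186. 289.] ((389.7, 166.3), (370.5, 59.8), -60.2) z50/95 [22. 88. 92.]
mark 0.4 [330. 164.] ((600.1, -31.4), (35.6, 8.7), -70.6) z50/95 [57. 60. 63.]
locking_arm 0.76 [276. 170.] ((586.2, 92.2), (88.5, 18.1), 49.1) z50/95 [ 81.  83. 106.]
lock_knob 0.54 [432. 121.] ((587.1, -164.7), (401.8, 64.3), -40.7) z50/95 [ 4. 48. 86.]
lock_knob 0.47 [276. 168.] ((585.3, 93.4), (85.5, 12.4), 51.5) z50/95 [ 81.  83. 107.]
rack 0.62 [444. 200.] ((498.7, -182.5), (356.4, 86.3), -78.6) z50/95 [ 4. 11. 51.]
mat 0.92 [188. 206.] ((464.1, 197.7), (401.1, 149.0), 73.1) z50/95 [-1.  2.  5.]
vial 0.35 [309. 172.] ((581.7, 16.7), (231.0, 147.2), 37.8) z50/95 [ 7. 11. 84.]
dropper_green 0.61 [245. 182.] ((507.7, 99.4), (238.8, 33.1), 56.6) z50/95 [ 2. 45. 63.]
beaker 0.96 [431. 122.] ((586.8, -149.2), (383.2, 62.7), -45.1) z50/95 [ 3. 47. 86.]
beaker 0.33 [245. 185.] ((504.8, 95.2), (228.8, 31.8), 56.9) z50/95 [16. 46. 63.]
bowl 0.93 [215. 115.] ((596.6, 157.7), (426.7, 94.4), 37.4) z50/95 [ 4. 20. 41.]
reagent_jar 0.66 [186. 292.] ((378.6, 181.0), (407.8, 58.8), -60.9) z50/95 [17. 88. 92.]
reagent_jar 0.16 [456. 195.] ((490.6, -182.2), (351.7, 60.5), -74.3) z50/95 [33. 36. 39.]
```

```bash
ls -la pics
```

```text
total 4972
drwxr-xr-x 2 agent agent    4096 Dec  7 16:27 .
drwxr-xr-x 3 agent agent    4096 Dec  7 16:27 ..
-rw-r--r-- 1 agent agent  441115 Dec  7 16:26 scene0.png
-rw-r--r-- 1 agent agent 1024128 Dec  7 16:26 scene0_d.npy
-rw-r--r-- 1 agent agent  508783 Dec  7 16:27 scz.png
-rw-r--r-- 1 agent agent  358356 Dec  7 16:26 top0.png
-rw-r--r-- 1 agent agent 1024128 Dec  7 16:26 top0_d.npy
-rw-r--r-- 1 agent agent  354074 Dec  7 16:27 topz.png
-rw-r--r-- 1 agent agent  324919 Dec  7 16:26 wrist0.png
-rw-r--r-- 1 agent agent 1024128 Dec  7 16:26 wrist0_d.npy
```

View pics/topz.png

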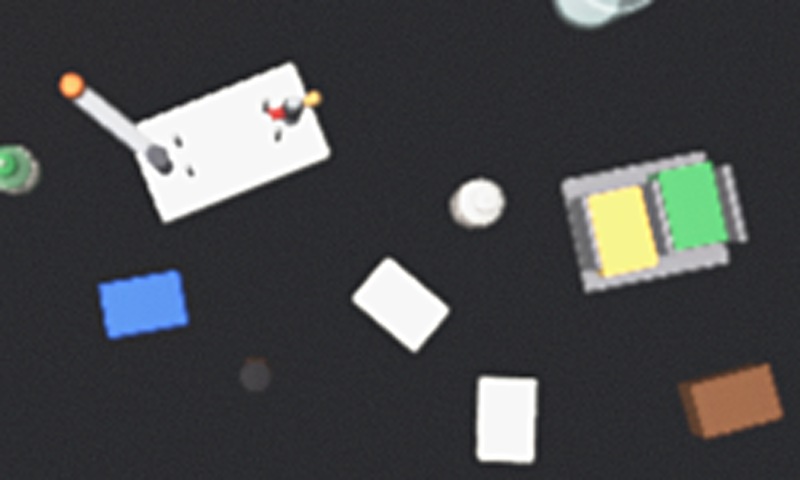

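View pics/scz.png

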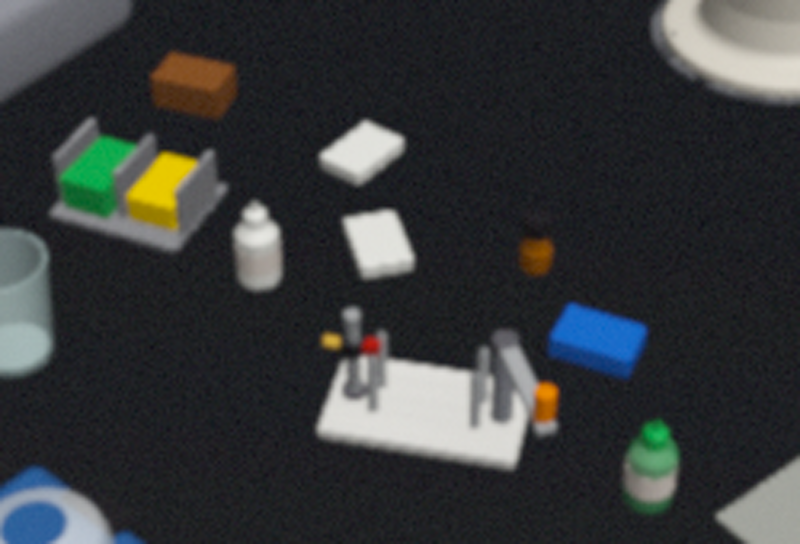

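```bash
cat > m.py <<'E'
from h import *
def comp(X,p,zlo,zhi,uv,extra=None):
    m=((X[...,2]>zlo)&(X[...,2]<zhi)).astype(np.uint8)
    if extra is not None: m&=extra.astype(np.uint8)
    n,l=cv2.connectedComponents(m)
    return l==l[uv[1],uv[0]]
E
python3 - <<'E'
from m import *
for cam in('top','scene'):
    p=cv2.imread(f'pics/{cam}0.png');d=np.load(f'pics/{cam}0_d.npy');X=cloud(cam,d)
    hsv=cv2.cvtColor(p,cv2.COLOR_BGR2HSV);H,S,V=[hsv[...,i].astype(int) for i in range(3)]
    near=(abs(X[...,0]-.58)<.09)&(abs(X[...,1]-.01)<.12)
    red=near&((H<6)|(H>174))&(S>140)&(V>90)
    print(cam,'red n',red.sum(),np.argwhere(red).mean(0),'mm',np.round(np.percentile(X[red],[5,50,95],axis=0)*1000))
    base=near&(X[...,2]>.006)&(X[...,2]<.015)&(V>150)
    print(' base',base.sum(),rect(X[base]))
    kn=near&(H>=6)&(H<18)&(S>150)&(X[...,2]>.08); kn2=(abs(X[...,0]-.6)<.06)&(abs(X[...,1]-.11)<.05)&(X[...,2]>.098)
    print(' knob',kn2.sum(),np.round(X[kn2].mean(0)*1000))
    for nm,col in (('blue',(H>100)&(H<125)&(S>120)&(X[...,2]<.03)&(X[...,2]>.014)&(X[...,0]<.55)&(X[...,0]>.4)&(abs(X[...,1]-.075)<.06)),
     ('yellow',(H>20)&(H<35)&(S>60)&(X[...,2]>.026)&(X[...,2]<.036)&(X[...,1]<-.1)),
     ('green',(H>50)&(H<80)&(S>90)&(X[...,2]>.032)&(X[...,2]<.042)&(X[...,1]<-.2)),
     ('white',(V>150)&(S<60)&(X[...,2]>.009)&(X[...,2]<.016)&(abs(X[...,0]-.465)<.05)&(abs(X[...,1]+.115)<.05))):
        print(' ',nm,col.sum(),rect(X[col]) if col.sum()>3 else '', np.round(np.median(X[col][:,2])*1000,1))
    if cam=='top':
        for nm,c,rr in(('mat',(.50,.335),.1),):
            m=(abs(X[...,0]-c[0])<.11)&(abs(X[...,1]-c[1])<.12)&(V>150)&(X[...,2]<.006)
            print(nm,rect(X[m]))
E
```

```text
top red n 11 [165.09090909 326.63636364] mm [[594. -24.  58.]
 [596. -22.  60.]
 [599. -17.  61.]]
 base 1439 ((541.0, -5.0), (170.7, 144.5), 23.3)
 knob 34 [608. 123. 106.]
  blue 405 ((458.0, 80.8), (60.0, 39.8), -79.7) 18.3
  yellow 409 ((513.3, -277.3), (59.8, 39.2), 11.7) 30.4
  green 406 ((531.8, -328.6), (59.1, 40.1), 12.2) 36.5
  white 386 ((458.5, -114.1), (59.9, 39.7), 49.5) 12.1
mat ((500.0, 317.6), (152.3, 152.2), -16.5)
scene red n 22 [227.22727273 285.09090909] mm [[593. -25.  56.]
 [598. -22.  62.]
 [603. -16.  64.]]
 base 1209 ((540.9, -5.0), (177.0, 138.0), 26.1)
 knob 47 [610. 123. 105.]
  blue 351 ((457.3, 80.0), (60.3, 46.5), -79.6) 19.4
  yellow 232 ((512.8, -278.5), (64.5, 50.1), 11.6) 31.6
  green 245 ((532.4, -330.8), (64.7, 46.5), 10.5) 37.4
  white 254 ((459.5, -114.2), (65.6, 39.2), 48.8) 13.4
```

Run:
```python
from m import *
p=cv2.imread('pics/top0.png');d=np.load('pics/top0_d.npy');X=cloud('top',d)
hsv=cv2.cvtColor(p,cv2.COLOR_BGR2HSV);H,S,V=[hsv[...,i].astype(int) for i in range(3)]
near=(X[...,0]>.515)&(X[...,0]<.68)&(abs(X[...,1]-.01)<.09)&(X[...,2]>.006)&(X[...,2]<.015)&(V>140)
n,l,st,c=cv2.connectedComponentsWithStats(near.astype(np.uint8)); 
i=1+st[1:,4].argmax(); m=l==i
print(rect(X[m]),m.sum())
for n_,c0 in (('bowl',(.69,.24)),('dropw',(.522,-.165)),('dropg',(.54,.17)),('vial',(.405,0))):
    q=(np.hypot(X[...,0]-c0[0],X[...,1]-c0[1])<.06)&(X[...,2]>.03)
    print(n_,np.round(X[q].mean(0)*1000) if q.any() else None)
q=(abs(X[...,0]-.51)<.09)&(abs(X[...,1]+.3)<.1)&(X[...,2]>.044)&(X[...,2]<.056)
print('rack walls',rect(X[q]))
q=(abs(X[...,0]-.51)<.09)&(abs(X[...,1]+.3)<.1)&(X[...,2]>.004)&(X[...,2]<.056)
print('rack all',rect(X[q]))
```

```text
((582.0, 17.3), (135.7, 76.0), -68.1) 1437
bowl [699. 250.  38.]
dropw [ 533. -168.   49.]
dropg [558. 176.  49.]
vial [452.  -9. 901.]
rack walls ((522.3, -302.0), (112.8, 55.5), -78.1)
rack all ((509.0, -298.6), (194.2, 177.2), 89.3)
```

```bash
cat > t.py <<'E'
# usage: python3 t.py x y z yaw  -> tool shift + turn units
import sys
from h import *
s=r.sense()
x,y,z,ps=map(float,sys.argv[1:5]); R=s['ee_rot']
from scipy.spatial.transform import Rotation as Ro
c,n=np.cos(np.radians(ps)),np.sin(np.radians(ps))
Rt=np.array([[c,n,0],[n,-c,0],[0,0,-1.]])
d=R.T@(np.array([x,y,z])-s['tcp_pos']); w=np.degrees(Ro.from_matrix(R.T@Rt).as_rotvec())/5
print('shift',np.round(d,4),'turn',np.round(w,2),'dist rows',round(np.linalg.norm(d)/.0417,1),'t',s['time_s'])
E
python3 t.py .432 -.011 .13 -158.1
```

```text
shift [ 0.4799 -0.4071  0.0531] turn [0.   0.   9.41] dist rows 15.1 t 0.95
```

```bash
python3 -m jog '[[[0.04,-0.034,0],[0,0,0.8]],[[0.08,-0.068,0],[0,0,1.6]],[[0.12,-0.102,0],[0,0,2.4]],[[0.15,-0.128,0],[0,0,3.2]],[[0.18,-0.153,0.01],[0,0,4]],[[0.21,-0.179,0.02],[0,0,4.8]],[[0.24,-0.204,0.03],[0,0,5.6]],[[0.27,-0.23,0.04],[0,0,6.5]],[[0.3,-0.256,0.05],[0,0,7.5]],[[0.33,-0.28,0.053],[0,0,8.5]]]' 0.087; python3 t.py .432 -.011 .13 -158.1
```

```text
time_s: 1.78
tcp_pos: [0.3604, 0.1929, 0.1328]
ee_rot: [[-0.897, -0.442, -0.0], [-0.442, 0.897, 0.0], [0.0, 0.0, -1.0]]
wrist_force: [0.4, 0.4, -0.5]
gripper_width: 0.999
shift [ 0.0259 -0.2145  0.0028] turn [ 0.   -0.    0.87] dist rows 5.2 t 1.7833
```

```bash
python3 -m jog '[[[0.005,-0.04,0],[0,0,0.2]],[[0.01,-0.08,0],[0,0,0.4]],[[0.015,-0.12,0],[0,0,0.6]],[[0.02,-0.15,0],[0,0,0.8]],[[0.023,-0.18,0],[0,0,0.87]],[[0.026,-0.2,0],[0,0,0.87]],[[0.026,-0.214,0.003],[0,0,0.87]],[[0.026,-0.214,0.003],[0,0,0.87]],[[0.026,-0.214,0.003],[0,0,0.87]],[[0.026,-0.214,0.003],[0,0,0.87]]]'
python3 - <<'E'
from h import *
s=r.sense();p,d=r.capture('wrist');cv2.imwrite('pics/w1.png',p);np.savez('pics/w1.npz',d=d,R=s['ee_rot'],t=s['tcp_pos'])
E
```

```text
time_s: 2.62
tcp_pos: [0.4324, -0.008, 0.1303]
ee_rot: [[-0.927, -0.376, 0.0], [-0.376, 0.927, 0.0], [-0.0, 0.0, -1.0]]
wrist_force: [0.4, 0.7, -0.3]
gripper_width: 1.003
```

View pics/w1.png

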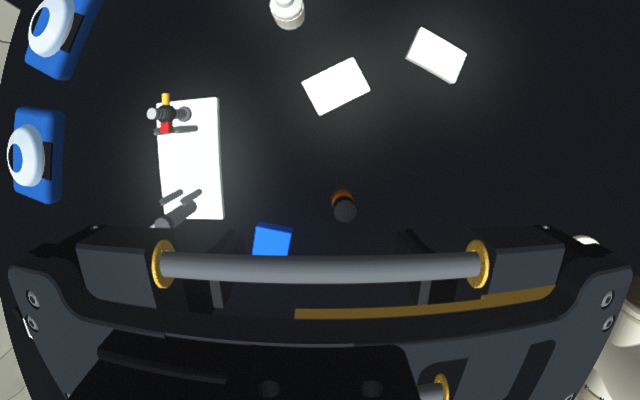

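Run:
```python
from m import *
f=np.load('pics/w1.npz');X=cloudw(f['d'],{'ee_rot':f['R'],'tcp_pos':f['t']})
p=cv2.imread('pics/w1.png');hsv=cv2.cvtColor(p,cv2.COLOR_BGR2HSV);H,S,V=[hsv[...,i].astype(int) for i in range(3)]
zoom(p,130,80,240,240,5,'pics/w1z.png')
near=(abs(X[...,0]-.58)<.1)&(abs(X[...,1])<.12)
red=near&((H<6)|(H>174))&(S>140)&(V>70)
print('red',red.sum(),np.round(np.percentile(X[red],[0,10,50,90,100],axis=0)*1000,1))
ys=np.array([-.373,.928])
for v in range(118,138):
    mm=red[v]; 
    if mm.any(): print(v,[(u,int(H[v,u]),int(V[v,u]),*np.round(X[v,u]*1000).astype(int)) for u in np.where(mm)[0]])
b=near&(V>150)&(S<50)&(X[...,2]>.005)&(X[...,2]<.016);n,l,st,c=cv2.connectedComponentsWithStats(b.astype(np.uint8));m=l==1+st[1:,4].argmax()
print('base',rect(X[m]),np.median(X[m][:,2]))
for (u,v) in ((335,86),(436,55)):
    m=(V>150)&(X[...,2]>.008)&(X[...,2]<.018);n,l=cv2.connectedComponents(m.astype(np.uint8));m=l==l[v,u];print(rect(X[m]),np.median(X[m][:,2]))
m=(H>100)&(H<125)&(S>120)&(X[...,2]>.013)&(X[...,2]<.025)&(X[...,0]<.5);print('blue',rect(X[m]),np.median(X[m][:,2]))
```

```text
red 90 [[590.4 -25.   53.5]
 [592.2 -23.1  59.4]
 [595.5 -19.2  60.4]
 [599.3 -15.3  61.4]
 [602.6 -12.   62.9]]
122 [(np.int64(161), 1, 171, np.int64(600), np.int64(-23), np.int64(62)), (np.int64(162), 1, 154, np.int64(599), np.int64(-23), np.int64(61)), (np.int64(165), 1, 172, np.int64(597), np.int64(-24), np.int64(60)), (np.int64(166), 1, 226, np.int64(596), np.int64(-24), np.int64(60)), (np.int64(167), 1, 233, np.int64(595), np.int64(-25), np.int64(60)), (np.int64(168), 1, 138, np.int64(594), np.int64(-25), np.int64(59))]
123 [(np.int64(161), 1, 242, np.int64(601), np.int64(-22), np.int64(60)), (np.int64(162), 1, 234, np.int64(599), np.int64(-22), np.int64(61)), (np.int64(163), 1, 206, np.int64(598), np.int64(-23), np.int64(61)), (np.int64(164), 1, 213, np.int64(597), np.int64(-23), np.int64(61)), (np.int64(165), 1, 234, np.int64(596), np.int64(-23), np.int64(60)), (np.int64(166), 1, 244, np.int64(595), np.int64(-24), np.int64(61)), (np.int64(167), 1, 240, np.int64(594), np.int64(-24), np.int64(60)), (np.int64(168), 1, 164, np.int64(593), np.int64(-24), np.int64(60))]
124 [(np.in
[... 4819 characters left out ...]
np.int64(597), np.int64(-14), np.int64(62)), (np.int64(162), 1, 241, np.int64(597), np.int64(-14), np.int64(60)), (np.int64(163), 1, 238, np.int64(595), np.int64(-14), np.int64(60)), (np.int64(164), 1, 234, np.int64(594), np.int64(-15), np.int64(60)), (np.int64(165), 1, 231, np.int64(593), np.int64(-15), np.int64(61)), (np.int64(166), 1, 226, np.int64(593), np.int64(-15), np.int64(59)), (np.int64(167), 1, 219, np.int64(592), np.int64(-16), np.int64(60))]
base ((581.5, 16.3), (135.1, 76.8), -67.9) 0.009888927185629469
((458.0, -114.8), (60.4, 40.3), 49.9) 0.01193745698872177
((371.3, -194.0), (60.0, 41.6), -2.1) 0.011918721277756741
blue ((459.6, 67.5), (39.5, 35.9), 10.9) 0.01774640607078458
```

View pics/w1z.png

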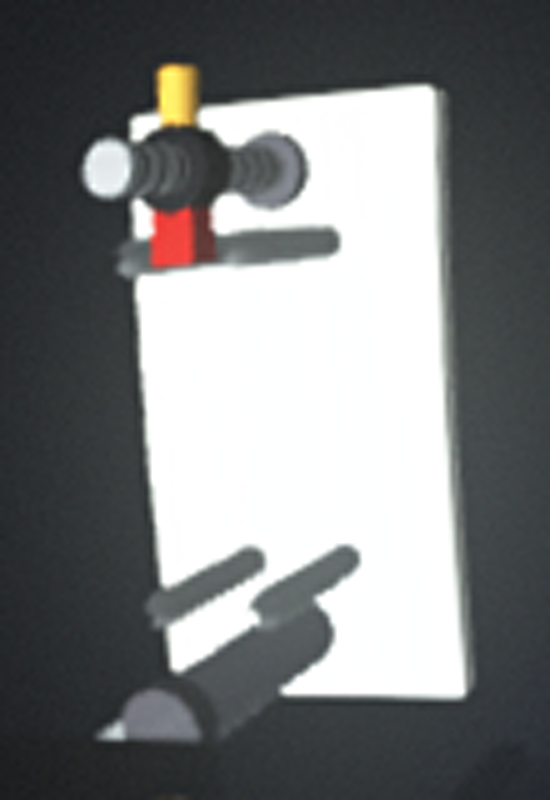

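```bash
python3 t.py .458 .0808 .06 -169.7
```

```text
shift [-0.057   0.0724  0.0704] turn [0.   0.   2.37] dist rows 2.8 t 2.6667
```

```bash
python3 -m jog '[[[-0.02,0.025,0],[0,0,0.6]],[[-0.04,0.05,0.01],[0,0,1.2]],[[-0.057,0.0724,0.03],[0,0,1.8]],[[-0.057,0.0724,0.05],[0,0,2.37]],[[-0.057,0.0724,0.065],[0,0,2.37]],[[-0.057,0.0724,0.07],[0,0,2.37]],[[-0.057,0.0724,0.07],[0,0,2.37]],[[-0.057,0.0724,0.07],[0,0,2.37]],[[-0.057,0.0724,0.07],[0,0,2.37]],[[-0.057,0.0724,0.07],[0,0,2.37]]]'; python3 t.py .458 .0808 .004 -169.7;python3 - <<'E'
from h import *
s=r.sense();p,d=r.capture('wrist');cv2.imwrite('pics/w2.png',p)
E
```

```text
time_s: 3.5
tcp_pos: [0.4589, 0.0805, 0.0614]
ee_rot: [[-0.984, -0.178, 0.002], [-0.178, 0.984, 0.001], [-0.002, 0.001, -1.0]]
wrist_force: [0.2, 0.1, -0.8]
gripper_width: 0.998
shift [0.0009 0.0004 0.0574] turn [ 0.01  0.03 -0.01] dist rows 1.4 t 3.5
```

View pics/w2.png

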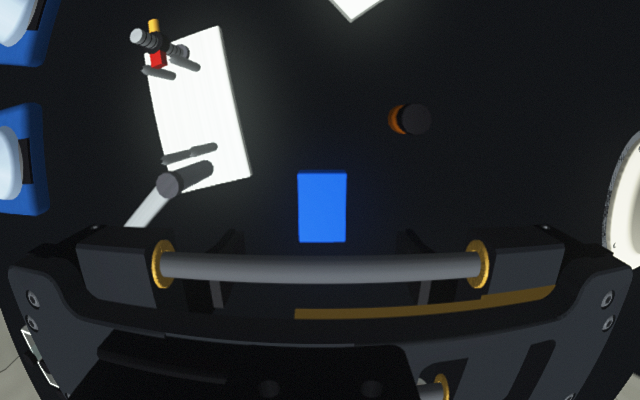

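```bash
cat > wm.py <<'E'
from m import *
def snap(name):
    s=r.sense();p,d=r.capture('wrist');cv2.imwrite(f'pics/{name}.png',p)
    return p,cloudw(d,s),s
def hs(p): return [a.astype(int) for a in cv2.split(cv2.cvtColor(p,cv2.COLOR_BGR2HSV))]
def big(m):
    n,l,st,c=cv2.connectedComponentsWithStats(m.astype(np.uint8));return l==1+st[1:,4].argmax()
E
python3 - <<'E'
from wm import *
p,X,s=snap('w3');H,S,V=hs(p)
m=big((H>100)&(H<125)&(S>120)&(X[...,2]>.013)&(X[...,2]<.025)&(X[...,0]<.5)&(X[...,0]>.4));print('blue',m.sum(),rect(X[m]),np.median(X[m][:,2]))
b=big((abs(X[...,0]-.58)<.1)&(abs(X[...,1])<.12)&(V>140)&(S<60)&(X[...,2]>.005)&(X[...,2]<.016));print('base',rect(X[b]))
E
```

```text
blue 3434 ((457.6, 80.2), (60.7, 40.4), -79.6) 0.017873925761373723
base ((581.6, 16.9), (136.0, 76.7), -68.1)
```

```bash
python3 -m jog '[[[0.001,0,0.015],[0,0,0]],[[0.001,0,0.03],[0,0,0]],[[0.001,0,0.045],[0,0,0]],[[0.001,0,0.053],[0,0,0]],[[0.001,0,0.057],[0,0,0]],[[0.001,0,0.057],[0,0,0]],[[0.001,0,0.057],[0,0,0]],[[0.001,0,0.057],[0,0,0]],[[0.001,0,0.057],[0,0,0]],[[0.001,0,0.057],[0,0,0]]]' && python3 -m jog '[[[0,0,0],[0,0,0]],[[0,0,0],[0,0,0]],[[0,0,0],[0,0,0]],[[0,0,0],[0,0,0]],[[0,0,0],[0,0,0]],[[0,0,0],[0,0,0]],[[0,0,0],[0,0,0]],[[0,0,0],[0,0,0]],[[0,0,0],[0,0,0]],[[0,0,0],[0,0,0]]]' 0.03
```

```text
time_s: 4.43
tcp_pos: [0.4576, 0.0802, 0.0038]
ee_rot: [[-0.984, -0.178, 0.001], [-0.178, 0.984, 0.001], [-0.001, 0.0, -1.0]]
wrist_force: [0.1, 0.5, -1.3]
gripper_width: 1.001
time_s: 5.27
tcp_pos: [0.4571, 0.08, 0.0032]
ee_rot: [[-0.984, -0.178, -0.0], [-0.178, 0.984, 0.0], [0.0, 0.0, -1.0]]
wrist_force: [0.1, -0.6, -0.4]
gripper_width: 0.378
```

```bash
python3 -m jog '[[[0,0,-0.005],[0,0,0]],[[0,0,-0.01],[0,0,0]],[[0,0,-0.015],[0,0,0]],[[0,0,-0.02],[0,0,0]],[[0,0,-0.025],[0,0,0]],[[0,0,-0.03],[0,0,0]],[[0,0,-0.035],[0,0,0]],[[0,0,-0.04],[0,0,0]],[[0,0,-0.04],[0,0,0]],[[0,0,-0.04],[0,0,0]]]' 0.0;python3 - <<'E'
from wm import *
p,X,s=snap('w4')
p,d=r.capture('scene');cv2.imwrite('pics/s4.png',p)
E
```

```text
time_s: 6.1
tcp_pos: [0.4573, 0.0801, 0.0436]
ee_rot: [[-0.984, -0.177, 0.001], [-0.177, 0.984, 0.0], [-0.001, 0.0, -1.0]]
wrist_force: [-0.5, -0.4, 0.8]
gripper_width: 0.007
```

View pics/w4.png

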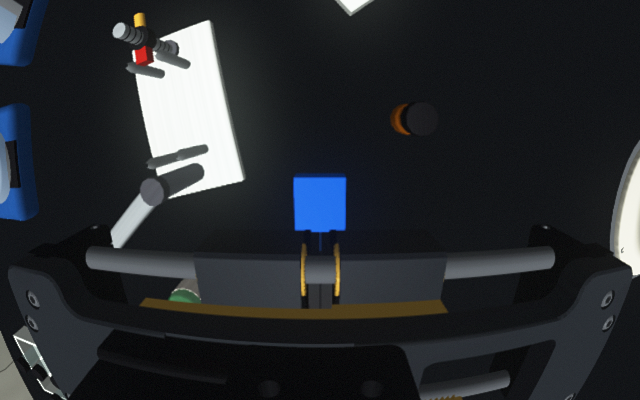

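View pics/s4.png

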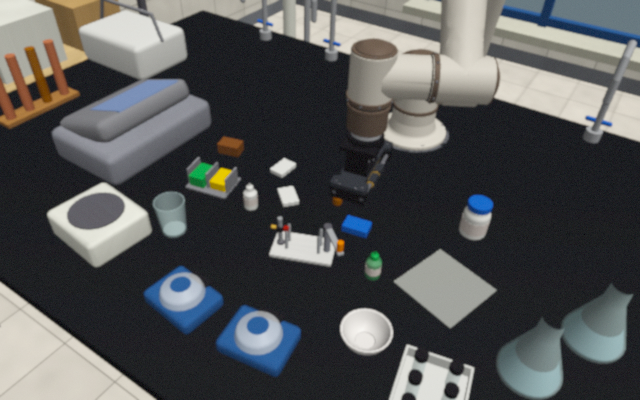

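Run:
```python
from wm import *
s=r.sense();p,d=r.capture('wrist');X=cloudw(d,s)
T=(X-s['tcp_pos'])@s['ee_rot']
for v in range(224,262,3): print(v,[tuple(np.round(T[v,u]*1000).astype(int)) for u in (308,314,330,336)])
zoom(p,220,150,420,300,4,'pics/w4z.png')
c=r.calibration('scene');q=c['R']@s['tcp_pos']+c['t'];print('tcp in scene',q[:2]/q[2]*c['fx']+[c['cx'],c['cy']])
c=r.calibration('top');q=c['R']@s['tcp_pos']+c['t'];print('tcp in top',q[:2]/q[2]*c['fx']+[c['cx'],c['cy']])
p,d=r.capture('top');cv2.imwrite('pics/t4.png',p)
```

```text
224 [(np.int64(-9), np.int64(7), np.int64(25)), (np.int64(-4), np.int64(7), np.int64(25)), (np.int64(8), np.int64(7), np.int64(24)), (np.int64(13), np.int64(7), np.int64(25))]
227 [(np.int64(0), np.int64(-69), np.int64(-202)), (np.int64(-4), np.int64(10), np.int64(25)), (np.int64(8), np.int64(10), np.int64(25)), (np.int64(13), np.int64(10), np.int64(25))]
230 [(np.int64(-6), np.int64(-11), np.int64(-40)), (np.int64(-4), np.int64(12), np.int64(24)), (np.int64(6), np.int64(-11), np.int64(-40)), (np.int64(13), np.int64(13), np.int64(26))]
233 [(np.int64(-6), np.int64(-12), np.int64(-46)), (np.int64(-3), np.int64(-10), np.int64(-42)), (np.int64(6), np.int64(-12), np.int64(-46)), (np.int64(5), np.int64(-37), np.int64(-114))]
236 [(np.int64(-6), np.int64(-11), np.int64(-49)), (np.int64(-3), np.int64(-10), np.int64(-45)), (np.int64(5), np.int64(-11), np.int64(-50)), (np.int64(5), np.int64(-36), np.int64(-113))]
239 [(np.int64(-6), np.int64(-11), np.int64(-54)), (np.int64(-3), np.int64(-10), np.int64(-51)), (np.int64(5), np.int64(-12), np.int64(-55)), (np.int64(5), np.int64(-34), np.int64(-1
[... 705 characters left out ...]
-66)), (np.int64(4), np.int64(-36), np.int64(-126))]
254 [(np.int64(-5), np.int64(-10), np.int64(-69)), (np.int64(-3), np.int64(-10), np.int64(-69)), (np.int64(5), np.int64(-10), np.int64(-69)), (np.int64(4), np.int64(-36), np.int64(-127))]
257 [(np.int64(-3), np.int64(-33), np.int64(-123)), (np.int64(-1), np.int64(-33), np.int64(-123)), (np.int64(3), np.int64(-33), np.int64(-124)), (np.int64(4), np.int64(-35), np.int64(-128))]
260 [(np.int64(-3), np.int64(-33), np.int64(-125)), (np.int64(-1), np.int64(-33), np.int64(-124)), (np.int64(3), np.int64(-33), np.int64(-125)), (np.int64(4), np.int64(-35), np.int64(-129))]
tcp in scene [357.94870665 215.54310366]
tcp in top [283.5616859 224.9658611]
```

View pics/w4z.png

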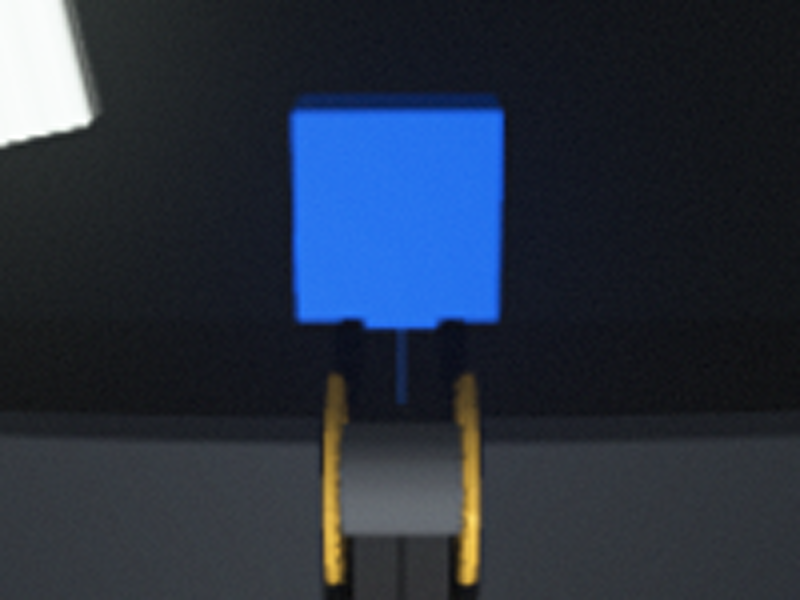

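View pics/t4.png

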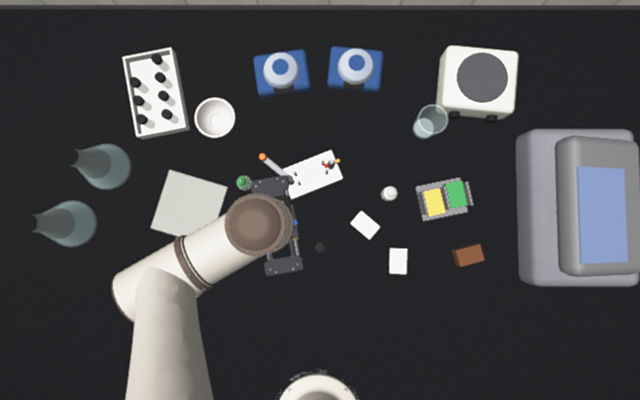

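Run:
```python
from wm import *
f=np.load('pics/w1.npz');X=cloudw(f['d'],{'ee_rot':f['R'],'tcp_pos':f['t']})
T=(X-f['t'])@f['R']
for v in range(228,300,4): print(v,[tuple(int(a) for a in np.round(T[v,u]*1000)) for u in (215,222,230,236,240,400,405,412,420)])
p=cv2.imread('pics/w1.png');zoom(p,150,200,500,320,2.2,'pics/w1y.png')
```

```text
228 [(-124, 49, 131), (-116, 49, 132), (-105, 49, 130), (-98, 49, 132), (-93, 48, 130), (93, 49, 131), (99, 48, 129), (108, 49, 132), (118, 49, 131)]
232 [(-124, 54, 130), (-116, 54, 131), (-50, -11, -45), (-47, -11, -42), (-45, -10, -42), (45, -10, -41), (48, -10, -42), (51, -12, -45), (118, 54, 130)]
236 [(-125, 59, 131), (-116, 59, 131), (-48, -11, -51), (-46, -10, -47), (-43, -10, -48), (44, -10, -47), (47, -10, -48), (50, -11, -50), (120, 60, 132)]
240 [(-125, 64, 130), (-50, -12, -58), (-47, -10, -54), (-44, -10, -54), (-43, -9, -49), (44, -8, -47), (45, -10, -53), (48, -11, -56), (52, -12, -58)]
244 [(-126, 70, 131), (-49, -11, -62), (-46, -10, -58), (-43, -9, -57), (-43, -6, -49), (44, -6, -50), (44, -10, -58), (47, -10, -59), (51, -11, -62)]
248 [(-51, -12, -69), (-49, -10, -64), (-44, -10, -64), (-43, -7, -57), (-43, -4, -49), (44, -4, -50), (44, -8, -60), (46, -10, -64), (50, -11, -66)]
252 [(-50, -11, -72), (-47, -10, -68), (-44, -9, -66), (-44, -5, -57), (-43, -2, -50), (44, -2, -50), (44, -6, -60), (45, -10, -68), (49, -10, -69)]
256 [(-29, -34, -125), (-28, -33, -124),
[... 998 characters left out ...]
3, -27, -126), (-22, -27, -127), (23, -27, -126), (24, -27, -126), (27, -27, -126), (29, -27, -127)]
284 [(-45, -3, -89), (-43, -2, -86), (-44, 7, -71), (-105, 123, 129), (-100, 123, 130), (101, 124, 131), (107, 124, 131), (44, 3, -78), (44, -3, -88)]
288 [(-46, -1, -88), (-43, 0, -86), (-43, 7, -75), (-106, 130, 131), (-101, 129, 131), (101, 129, 130), (108, 130, 130), (43, 4, -79), (44, -1, -89)]
292 [(-46, 1, -88), (-44, 2, -86), (-43, 8, -76), (-106, 135, 130), (-101, 135, 131), (102, 135, 130), (109, 136, 131), (43, 6, -80), (44, 1, -88)]
296 [(-46, 3, -89), (-43, 3, -88), (-116, 142, 131), (-107, 141, 129), (-102, 142, 132), (102, 141, 130), (109, 142, 131), (44, 8, -80), (45, 3, -88)]
```

View pics/w1y.png

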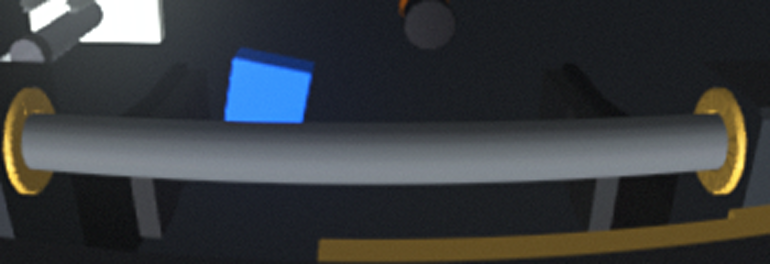

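Run:
```python
from wm import *
f=np.load('pics/w1.npz');X=cloudw(f['d'],{'ee_rot':f['R'],'tcp_pos':f['t']})
T=((X-f['t'])@f['R']*1000)
for sg in(-1,1):
    m=(abs(T[...,0]*sg-50)<10)&(abs(T[...,1])<16)&(T[...,2]<0)&(T[...,2]>-95)
    q=T[m]; print(sg,m.sum(),'y',np.percentile(q[:,1],[1,99]).round(1),'z',np.percentile(q[:,2],[95,99,100]).round(1),'|x|',np.percentile(q[:,0]*sg,[0,1,99]).round(1))
    for lo in range(-12,12,3):
        k=q[(q[:,1]>=lo)&(q[:,1]<lo+3)]
        if len(k): print('  y',lo,'zmax',k[:,2].max().round(1),len(k))
```

```text
-1 1360 y [-11.9   9.4] z [-42.7 -39.8 -38.5] |x| [42.7 42.9 53.1]
  y -12 zmax -38.5 483
  y -9 zmax -39.2 82
  y -6 zmax -40.7 131
  y -3 zmax -39.4 151
  y 0 zmax -39.0 156
  y 3 zmax -39.8 164
  y 6 zmax -66.2 150
  y 9 zmax -65.5 36
1 1283 y [-11.9   8.9] z [-42.4 -39.9 -38.9] |x| [43.  43.2 52.9]
  y -12 zmax -39.1 481
  y -9 zmax -39.1 88
  y -6 zmax -40.6 144
  y -3 zmax -39.4 146
  y 0 zmax -38.9 157
  y 3 zmax -40.7 145
  y 6 zmax -65.6 104
  y 9 zmax -64.4 10
```

```bash
python3 t.py .4577 .0803 -.034 -169.6; python3 -m jog '[[[0,0,0],[0,0,0]],[[0,0,0.01],[0,0,0]],[[0,0,0.02],[0,0,0]],[[0,0,0.03],[0,0,0]],[[0,0,0.035],[0,0,0]],[[0,0,0.035],[0,0,0]],[[0,0,0.035],[0,0,0]],[[0,0,0.035],[0,0,0]],[[0,0,0.035],[0,0,0]],[[0,0,0.035],[0,0,0]]]' 0.087;  python3 t.py .4577 .0803 -.034 -169.6
```

```text
shift [-0.001   0.0003  0.0769] turn [-0.   -0.01 -0.04] dist rows 1.8 t 6.3
time_s: 7.13
tcp_pos: [0.4575, 0.0802, 0.0087]
ee_rot: [[-0.984, -0.178, 0.001], [-0.178, 0.984, 0.001], [-0.001, 0.0, -1.0]]
wrist_force: [0.0, 0.1, 0.7]
gripper_width: 0.684
shift [-0.0002  0.      0.0427] turn [ 0.    0.01 -0.03] dist rows 1.0 t 7.1333
```

```bash
python3 -m jog '[[[0,0,0],[0,0,0]],[[0,0,0],[0,0,0]],[[0,0,0.006],[0,0,0]],[[0,0,0.012],[0,0,0]],[[0,0,0.018],[0,0,0]],[[0,0,0.024],[0,0,0]],[[0,0,0.03],[0,0,0]],[[0,0,0.036],[0,0,0]],[[0,0,0.042],[0,0,0]],[[0,0,0.042],[0,0,0]]]' 0.087;  python3 -m jog '[[[0,0,0],[0,0,0]],[[0,0,0],[0,0,0]],[[0,0,0],[0,0,0]],[[0,0,0],[0,0,0]],[[0,0,0],[0,0,0]],[[0,0,0],[0,0,0]],[[0,0,0],[0,0,0]],[[0,0,0],[0,0,0]],[[0,0,0],[0,0,0]],[[0,0,0],[0,0,0]]]' 0.02
```

```text
time_s: 7.97
tcp_pos: [0.4562, 0.0795, -0.0351]
ee_rot: [[-0.984, -0.177, -0.003], [-0.177, 0.984, -0.001], [0.003, -0.001, -1.0]]
wrist_force: [0.4, 0.7, 0.4]
gripper_width: 1.0
time_s: 8.8
tcp_pos: [0.4572, 0.08, -0.0337]
ee_rot: [[-0.984, -0.178, 0.0], [-0.178, 0.984, 0.0], [-0.0, 0.0, -1.0]]
wrist_force: [-0.5, 0.6, 1.2]
gripper_width: 0.457
```

```bash
python3 -m jog '[[[0,0,-0.01],[0,0,0]],[[0,0,-0.025],[0,0,0]],[[0,0,-0.045],[0,0,0]],[[0,0,-0.065],[0,0,0]],[[0,0,-0.085],[0,0,0]],[[0,0,-0.1],[0,0,0]],[[0,0,-0.11],[0,0,0]],[[0,0,-0.12],[0,0,0]],[[0,0,-0.12],[0,0,0]],[[0,0,-0.12],[0,0,0]]]';  python3 t.py .5817 .017 .086 -158.1
```

```text
time_s: 9.63
tcp_pos: [0.4571, 0.0801, 0.0863]
ee_rot: [[-0.984, -0.177, 0.0], [-0.177, 0.984, 0.001], [-0.001, 0.001, -1.0]]
wrist_force: [0.1, -0.7, -1.7]
gripper_width: 0.459
shift [-0.1115 -0.0842  0.0003] turn [ 0.01  0.01 -2.34] dist rows 3.4 t 9.6333
```

```bash
python3 -m jog '[[[-0.012,-0.009,0],[0,0,-0.3]],[[-0.028,-0.021,0],[0,0,-0.6]],[[-0.046,-0.035,0],[0,0,-1]],[[-0.064,-0.048,0],[0,0,-1.4]],[[-0.082,-0.062,0],[0,0,-1.8]],[[-0.098,-0.074,0],[0,0,-2.1]],[[-0.108,-0.082,0],[0,0,-2.34]],[[-0.1115,-0.0842,0],[0,0,-2.34]],[[-0.1115,-0.0842,0],[0,0,-2.34]],[[-0.1115,-0.0842,0],[0,0,-2.34]]]';  python3 t.py .5817 .017 .05 -158.1
python3 - <<'E'
from wm import *
p,X,s=snap('w5');H,S,V=hs(p)
m=big((H>100)&(H<125)&(S>120)&(np.hypot(X[...,0]-.58,X[...,1]-.017)<.06));print('blue',m.sum(),rect(X[m]),np.median(X[m][:,2]))
T=(X-s['tcp_pos'])@s['ee_rot']*1000;print('tool y extent',np.percentile(T[m],[0.5,50,99.5],axis=0).round(1))
E
```

```text
time_s: 10.47
tcp_pos: [0.5806, 0.0169, 0.0851]
ee_rot: [[-0.928, -0.373, -0.003], [-0.373, 0.928, -0.0], [0.002, 0.001, -1.0]]
wrist_force: [1.1, 0.2, -0.3]
gripper_width: 0.454
shift [-0.0011 -0.0004  0.0351] turn [ 0.01 -0.03 -0.01] dist rows 0.8 t 10.4667
blue 4529 ((569.5, 5.1), (80.7, 43.5), -7.8) 0.13648872223646386
tool y extent [[ -19.5  -33.3 -122.6]
 [   0.3  -17.4  -51.4]
 [  37.9    9.    83.9]]
```

View pics/w5.png

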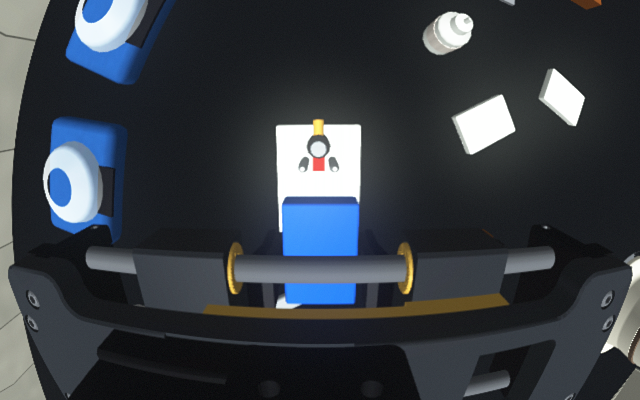

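Run:
```python
from wm import *
p,X,s=snap('w6');H,S,V=hs(p)
T=(X-s['tcp_pos'])@s['ee_rot']*1000
m=(H>100)&(H<125)&(S>120)&(abs(T[...,0])<26)&(abs(T[...,1])<40)&(abs(T[...,2]+51)<3)
print(m.sum(),'y min',np.percentile(T[m][:,1],[0,.5,1,3]).round(1),'ymax',np.percentile(T[m][:,1],[99,100]).round(1))
for lo in (-30,-25,-20):
    k=T[m&(abs(T[...,1]-lo)<2)]; print(lo,np.percentile(k[:,0],[1,99]).round(1))
b=big((abs(X[...,0]-.58)<.1)&(abs(X[...,1])<.12)&(V>140)&(S<60)&(X[...,2]>.004)&(X[...,2]<.016)); Tb=T[b]
print('base y min',np.percentile(Tb[:,1],[.2,1]).round(1),'x',[np.percentile(Tb[abs(Tb[:,1]-l)<3][:,0],[1,99]).round(1) for l in(-60,-50,-40)], 'z',np.median(Tb[:,2]))
pin=[]
for name,u,v in(('pinL',302,165),('pinR',334,165)): print(name,T[v-3:v+6,u].round(0).tolist())
red=((H<6)|(H>174))&(S>140)&(V>90)&(abs(T[...,0])<15)&(T[...,1]>-60);print('red',np.percentile(T[red],[5,50,95],axis=0).round(1))
```

```text
5622 y min [-30.4 -29.9 -29.6 -29.3] ymax [29.6 30.9]
-30 [-18.5  19. ]
-25 [-19.   19.5]
-20 [-19.   19.6]
base y min [-68.7 -68.4] x [array([-39. ,  36.1]), array([-38.3,  36.2]), array([-38.4,  36.5])] z 75.58987515451935
pinL [[-13.0, -40.0, 32.0], [-13.0, -39.0, 29.0], [-13.0, -39.0, 27.0], [-13.0, -38.0, 25.0], [-13.0, -38.0, 23.0], [-13.0, -37.0, 23.0], [-16.0, -29.0, 77.0], [-16.0, -28.0, 75.0], [-16.0, -27.0, 75.0]]
pinR [[11.0, -40.0, 30.0], [11.0, -39.0, 29.0], [11.0, -39.0, 28.0], [11.0, -38.0, 25.0], [11.0, -38.0, 25.0], [11.0, -37.0, 24.0], [13.0, -29.0, 77.0], [13.0, -28.0, 76.0], [13.0, -27.0, 77.0]]
red [[ -4.1 -43.6  24. ]
 [ -0.8 -39.7  25.1]
 [  2.5 -35.5  26.3]]
```

```bash
python3 -m jog '[[[-0.001,-0.0004,0.01],[0,0,0]],[[-0.001,-0.0004,0.022],[0,0,0]],[[-0.001,-0.0004,0.034],[0,0,0]],[[-0.001,-0.0004,0.046],[0,0,0]],[[-0.001,-0.0004,0.057],[0,0,0]],[[-0.001,-0.0004,0.066],[0,0,0]],[[-0.001,-0.0004,0.074],[0,0,0]],[[-0.001,-0.0004,0.082],[0,0,0]],[[-0.001,-0.0004,0.09],[0,0,0]],[[-0.001,-0.0004,0.09],[0,0,0]]]';  python3 t.py .5817 .017 -.0235 -158.1
```

```text
time_s: 11.4
tcp_pos: [0.5817, 0.0167, -0.0056]
ee_rot: [[-0.928, -0.373, -0.003], [-0.373, 0.928, -0.001], [0.003, 0.001, -1.0]]
wrist_force: [-0.6, -0.4, -1.1]
gripper_width: 0.454
shift [-0.0002  0.0002  0.0179] turn [ 0.01 -0.03 -0.  ] dist rows 0.4 t 11.4
```

```bash
python3 -m jog '[[[0,0,0.004],[0,0,0]],[[0,0,0.008],[0,0,0]],[[0,0,0.012],[0,0,0]],[[0,0,0.015],[0,0,0]],[[0,0,0.017],[0,0,0]],[[0,0,0.0185],[0,0,0]],[[0,0,0.0185],[0,0,0]],[[0,0,0.0185],[0,0,0]],[[0,0,0.0185],[0,0,0]],[[0,0,0.0185],[0,0,0]]]'; python3 t.py .5817 .017 -.0235 -158.1
```

```text
time_s: 12.23
tcp_pos: [0.5831, 0.017, -0.022]
ee_rot: [[-0.928, -0.373, 0.0], [-0.373, 0.928, 0.0], [-0.0, -0.0, -1.0]]
wrist_force: [1.0, -0.9, -0.4]
gripper_width: 0.453
shift [0.0013 0.0005 0.0015] turn [-0.    0.01  0.01] dist rows 0.0 t 12.2333
```

```bash
python3 -m jog '[[[0,0,0.001],[0,0,0]],[[0,0,0.002],[0,0,0]],[[0,0,0.002],[0,0,0]],[[0,0,0.002],[0,0,0]],[[0,0,0.002],[0,0,0]],[[0,0,0.002],[0,0,0]],[[0,0,0.002],[0,0,0]],[[0,0,0.002],[0,0,0]],[[0,0,0.002],[0,0,0]],[[0,0,0.002],[0,0,0]]]'; python3 t.py .5817 .017 -.0235 -158.1
```

```text
time_s: 13.07
tcp_pos: [0.5831, 0.017, -0.0236]
ee_rot: [[-0.928, -0.374, 0.001], [-0.374, 0.928, -0.0], [-0.001, -0.0, -1.0]]
wrist_force: [-1.7, 0.3, 6.3]
gripper_width: 0.459
shift [ 0.0013  0.0005 -0.0001] turn [-0.    0.01  0.01] dist rows 0.0 t 13.0667
```

```bash
python3 -m jog '[[[0,0,0],[0,0,0]],[[0,0,0],[0,0,0]],[[0,0,0],[0,0,0]],[[0,0,0],[0,0,0]],[[0,0,0],[0,0,0]],[[0,0,0],[0,0,0]],[[0,0,-0.01],[0,0,0]],[[0,0,-0.03],[0,0,0]],[[0,0,-0.05],[0,0,0]],[[0,0,-0.08],[0,0,0]]]' 0.087; python3 t.py .5323 -.3285 .10 -168
```

```text
time_s: 13.9
tcp_pos: [0.5813, 0.0166, 0.0553]
ee_rot: [[-0.928, -0.373, -0.004], [-0.373, 0.928, -0.001], [0.004, 0.001, -1.0]]
wrist_force: [0.8, 0.8, 0.1]
gripper_width: 0.988
shift [ 0.1744 -0.3019 -0.0442] turn [ 0.   -0.05  1.98] dist rows 8.4 t 13.9
```

```bash
python3 -m jog '[[[0,0,-0.03],[0,0,0]],[[0.015,-0.03,-0.044],[0,0,0.3]],[[0.035,-0.065,-0.044],[0,0,0.6]],[[0.055,-0.1,-0.044],[0,0,0.9]],[[0.075,-0.135,-0.044],[0,0,1.2]],[[0.095,-0.17,-0.044],[0,0,1.5]],[[0.115,-0.205,-0.044],[0,0,1.8]],[[0.135,-0.24,-0.044],[0,0,1.98]],[[0.155,-0.27,-0.044],[0,0,1.98]],[[0.165,-0.285,-0.044],[0,0,1.98]]]'; python3 t.py .5323 -.3285 .08 -168
python3 - <<'E'
from wm import *
p,X,s=snap('w7');H,S,V=hs(p)
g=big((H>50)&(H<85)&(S>90)&(X[...,2]>.031)&(X[...,2]<.042)&(X[...,1]<-.2));print('green',g.sum(),rect(X[g]),np.median(X[g][:,2]))
E
```

```text
time_s: 14.73
tcp_pos: [0.5351, -0.3128, 0.1005]
ee_rot: [[-0.979, -0.205, 0.001], [-0.205, 0.979, -0.001], [-0.0, -0.001, -1.0]]
wrist_force: [1.0, 0.9, 0.1]
gripper_width: 0.997
shift [ 0.006  -0.0148  0.0205] turn [-0.01  0.   -0.03] dist rows 0.6 t 14.7333
green 2986 ((531.2, -328.9), (59.6, 40.2), 11.5) 0.035905139197564176
```

View pics/w7.png

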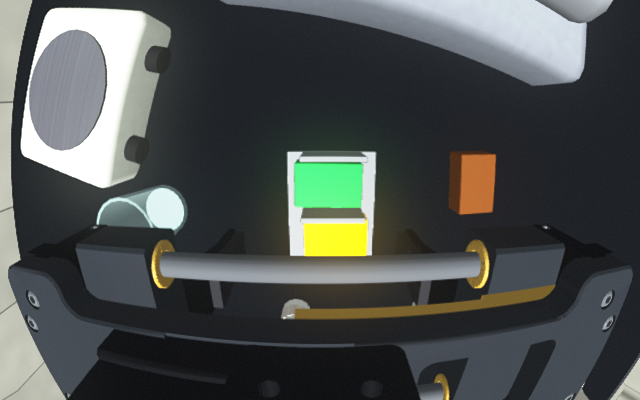

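```bash
python3 t.py .5317 -.3288 .03 -168; python3 -m jog '[[[0.003,-0.006,0.005],[0,0,0]],[[0.006,-0.012,0.015],[0,0,0]],[[0.0066,-0.015,0.03],[0,0,0]],[[0.0066,-0.015,0.045],[0,0,0]],[[0.0066,-0.015,0.06],[0,0,0]],[[0.0066,-0.015,0.07],[0,0,0]],[[0.0066,-0.015,0.07],[0,0,0]],[[0.0066,-0.015,0.07],[0,0,0]],[[0.0066,-0.015,0.07],[0,0,0]],[[0.0066,-0.015,0.07],[0,0,0]]]'; python3 t.py .5317 -.3288 -.026 -168
python3 - <<'E'
from wm import *
p,X,s=snap('w8');H,S,V=hs(p)
g=big((H>50)&(H<85)&(S>90)&(X[...,2]>.031)&(X[...,2]<.042)&(X[...,1]<-.2));print('green',g.sum(),rect(X[g]),np.median(X[g][:,2]))
E
```

```text
shift [ 0.0059 -0.0136  0.0703] turn [-0.01 -0.   -0.05] dist rows 1.7 t 14.7833
time_s: 15.62
tcp_pos: [0.5338, -0.3252, 0.0309]
ee_rot: [[-0.978, -0.209, 0.002], [-0.209, 0.978, -0.001], [-0.002, -0.001, -1.0]]
wrist_force: [0.4, 0.2, 0.7]
gripper_width: 1.001
shift [ 0.0029 -0.003   0.0569] turn [-0.01  0.02  0.01] dist rows 1.4 t 15.6167
green 4814 ((531.0, -328.9), (59.7, 40.5), 11.4) 0.03589909546625883
```

```bash
python3 -m jog '[[[0.0015,-0.0015,0.005],[0,0,0]],[[0.003,-0.003,0.012],[0,0,0]],[[0.003,-0.003,0.022],[0,0,0]],[[0.003,-0.003,0.032],[0,0,0]],[[0.003,-0.003,0.042],[0,0,0]],[[0.003,-0.003,0.05],[0,0,0]],[[0.003,-0.003,0.056],[0,0,0]],[[0.003,-0.003,0.057],[0,0,0]],[[0.003,-0.003,0.057],[0,0,0]],[[0.003,-0.003,0.057],[0,0,0]]]'; python3 -m jog '[[[0,0,0],[0,0,0]],[[0,0,0],[0,0,0]],[[0,0,0],[0,0,0]],[[0,0,0],[0,0,0]],[[0,0,0],[0,0,0]],[[0,0,0],[0,0,0]],[[0,0,0],[0,0,0]],[[0,0,0],[0,0,0]],[[0,0,0],[0,0,0]],[[0,0,0],[0,0,0]]]' 0.04
```

```text
time_s: 16.5
tcp_pos: [0.531, -0.3288, -0.0271]
ee_rot: [[-0.978, -0.209, 0.0], [-0.209, 0.978, -0.0], [-0.0, -0.0, -1.0]]
wrist_force: [-0.7, -0.7, 0.5]
gripper_width: 1.003
time_s: 17.33
tcp_pos: [0.5308, -0.3287, -0.027]
ee_rot: [[-0.978, -0.208, 0.0], [-0.208, 0.978, -0.0], [-0.0, -0.0, -1.0]]
wrist_force: [-0.4, 0.0, 1.0]
gripper_width: 0.685
```

```bash
python3 -m jog '[[[0,0,-0.012],[0,0,0]],[[0,0,-0.03],[0,0,0]],[[0,0,-0.055],[0,0,0]],[[0,0,-0.08],[0,0,0]],[[0,0,-0.105],[0,0,0]],[[0,0,-0.12],[0,0,0]],[[0,0.01,-0.127],[0,0,-0.5]],[[0.005,0.03,-0.127],[0,0,-1.2]],[[0.005,0.055,-0.127],[0,0,-2]],[[0.005,0.085,-0.127],[0,0,-3]]]'; python3 t.py .456 .093 .10 -79.6
```

```text
time_s: 18.17
tcp_pos: [0.5074, -0.2465, 0.1002]
ee_rot: [[-0.89, -0.456, 0.0], [-0.456, 0.89, -0.0], [-0.0, -0.0, -1.0]]
wrist_force: [1.3, -0.1, -2.2]
gripper_width: 0.688
shift [-1.090e-01  3.256e-01  1.000e-04] turn [ -0.     0.   -14.66] dist rows 8.2 t 18.1667
```

```bash
python3 -m jog '[[[-0.01,0.03,0],[0,0,-1.3]],[[-0.021,0.063,0],[0,0,-2.7]],[[-0.033,0.098,0],[0,0,-4.1]],[[-0.045,0.133,0],[0,0,-5.5]],[[-0.057,0.168,0],[0,0,-6.9]],[[-0.069,0.203,0],[0,0,-8.3]],[[-0.08,0.238,0],[0,0,-9.7]],[[-0.091,0.27,0],[0,0,-11.1]],[[-0.1,0.3,0],[0,0,-12.5]],[[-0.106,0.317,0],[0,0,-13.8]]]'; python3 t.py .456 .093 -.031 -79.6
```

```text
time_s: 19.0
tcp_pos: [0.4577, 0.0865, 0.1004]
ee_rot: [[0.113, -0.994, 0.001], [-0.994, -0.113, 0.001], [-0.001, -0.001, -1.0]]
wrist_force: [-0.2, -1.0, -2.1]
gripper_width: 0.688
shift [-0.0066  0.001   0.1314] turn [-0.01  0.01 -0.78] dist rows 3.2 t 19.0
```

```bash
python3 -m jog '[[[-0.003,0.001,0.008],[0,0,-0.4]],[[-0.0066,0.001,0.023],[0,0,-0.78]],[[-0.0066,0.001,0.043],[0,0,-0.78]],[[-0.0066,0.001,0.063],[0,0,-0.78]],[[-0.0066,0.001,0.083],[0,0,-0.78]],[[-0.0066,0.001,0.1],[0,0,-0.78]],[[-0.0066,0.001,0.115],[0,0,-0.78]],[[-0.0066,0.001,0.125],[0,0,-0.78]],[[-0.0066,0.001,0.13],[0,0,-0.78]],[[-0.0066,0.001,0.131],[0,0,-0.78]]]'; python3 t.py .456 .093 -.033 -79.6
```

```text
time_s: 19.83
tcp_pos: [0.4562, 0.0901, -0.0318]
ee_rot: [[0.172, -0.985, -0.002], [-0.985, -0.172, -0.001], [0.001, 0.002, -1.0]]
wrist_force: [0.5, 0.7, -0.2]
gripper_width: 0.686
shift [-0.0029 -0.0003  0.0012] turn [ 0.02 -0.01 -0.1 ] dist rows 0.1 t 19.8333
```

```bash
python3 -m jog '[[[0,0,0.001],[0,0,0]],[[0,0,0.002],[0,0,0]],[[0,0,0.0025],[0,0,0]],[[0,0,0.0025],[0,0,0]],[[0,0,0.0025],[0,0,0]],[[0,0,0.0025],[0,0,0]],[[0,0,0.0025],[0,0,0]],[[0,0,0.0025],[0,0,0]],[[0,0,0.0025],[0,0,0]],[[0,0,0.0025],[0,0,0]]]'
```

```text
time_s: 20.67
tcp_pos: [0.4573, 0.0908, -0.0331]
ee_rot: [[0.173, -0.985, 0.001], [-0.985, -0.173, 0.001], [-0.0, -0.001, -1.0]]
wrist_force: [-1.0, 0.2, 6.5]
gripper_width: 0.688
```

Touching down (6.5 N). Release and rise, turning back by 90°.

```bash
python3 -m jog '[[[0,0,0],[0,0,0]],[[0,0,0],[0,0,0]],[[0,0,0],[0,0,0]],[[0,0,0],[0,0,0]],[[0,0,-0.01],[0,0,0]],[[0,0,-0.03],[0,0,0]],[[0,0,-0.055],[0,0,0]],[[0,0,-0.08],[0,0,1.2]],[[0,0,-0.1],[0,0,2.6]],[[0,0,-0.1],[0,0,4]]]' 0.087;python3 -m jog '[[[0,0,0],[0,0,1.4]],[[0,0,0],[0,0,2.8]],[[0,0,0],[0,0,4.2]],[[0,0,0],[0,0,5.6]],[[0,0,0],[0,0,7]],[[0,0,0],[0,0,8.4]],[[0,0,0],[0,0,9.8]],[[0,0,0],[0,0,11.2]],[[0,0,0],[0,0,12.6]],[[0,0,0],[0,0,14]]]'
python3 - <<'E'
from wm import *
p,X,s=snap('w9');H,S,V=hs(p)
m=(H>50)&(H<90)&(S>80)&(X[...,2]>.024)&(X[...,2]<.036)&(X[...,0]<.52);g=big(m);print('green',g.sum(),rect(X[g]),np.median(X[g][:,2]))
b=big((abs(X[...,0]-.58)<.1)&(abs(X[...,1])<.12)&(V>140)&(S<60)&(X[...,2]>.005)&(X[...,2]<.016));print('base',rect(X[b]))
m=(H>100)&(H<125)&(S>120)&(np.hypot(X[...,0]-.58,X[...,1]-.017)<.05);print('blue',rect(X[m]),np.median(X[m][:,2]))
E
python3 t.py .457 .091 .01 -169.6
```

```text
time_s: 21.5
tcp_pos: [0.4596, 0.0917, 0.0702]
ee_rot: [[-0.18, -0.984, 0.008], [-0.984, 0.18, 0.004], [-0.005, -0.007, -1.0]]
wrist_force: [0.0, -0.7, 0.4]
gripper_width: 1.0
time_s: 22.33
tcp_pos: [0.4564, 0.0903, 0.066]
ee_rot: [[-0.986, -0.166, -0.001], [-0.166, 0.986, -0.0], [0.001, -0.0, -1.0]]
wrist_force: [-0.4, -0.6, -0.6]
gripper_width: 0.996
green 3538 ((457.0, 89.6), (59.7, 40.2), -80.4) 0.029843391449857832
base ((580.7, 16.6), (136.3, 75.6), -68.1)
blue ((582.2, 16.1), (65.3, 40.4), -68.7) 0.027888185976187932
shift [-0.0009  0.0006  0.0559] turn [-0.   -0.01 -0.21] dist rows 1.3 t 22.3833
```

View pics/w9.png

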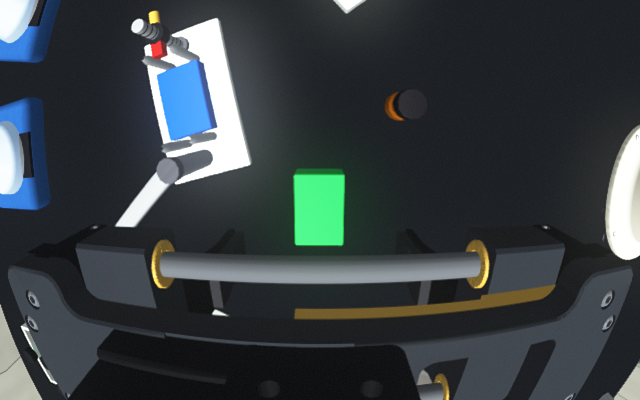

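```bash
python3 -m jog '[[[-0.0005,-0.0008,0.01],[0,0,0]],[[-0.0005,-0.0008,0.025],[0,0,0]],[[-0.0005,-0.0008,0.04],[0,0,0]],[[-0.0005,-0.0008,0.055],[0,0,0]],[[-0.0005,-0.0008,0.07],[0,0,0]],[[-0.0005,-0.0008,0.083],[0,0,0]],[[-0.0005,-0.0008,0.091],[0,0,0]],[[-0.0005,-0.0008,0.096],[0,0,0]],[[-0.0005,-0.0008,0.096],[0,0,0]],[[-0.0005,-0.0008,0.096],[0,0,0]]]';python3 -m jog '[[[0,0,0],[0,0,0]],[[0,0,0],[0,0,0]],[[0,0,0],[0,0,0]],[[0,0,0],[0,0,0]],[[0,0,0],[0,0,0]],[[0,0,0],[0,0,0]],[[0,0,0],[0,0,0]],[[0,0,0],[0,0,0]],[[0,0,0],[0,0,0]],[[0,0,0],[0,0,0]]]' 0.02;python3 -m jog '[[[0,0,-0.01],[0,0,0]],[[0,0,-0.025],[0,0,0]],[[0,0,-0.045],[0,0,0]],[[0,0,-0.065],[0,0,0]],[[0,0,-0.085],[0,0,0]],[[0,0,-0.1],[0,0,0]],[[0,0,-0.112],[0,0,0]],[[0,0,-0.12],[0,0,0]],[[0,0,-0.12],[0,0,0]],[[0,0,-0.12],[0,0,0]]]'; python3 t.py .5815 .0168 .09 -158.1
```

```text
time_s: 23.22
tcp_pos: [0.4576, 0.0898, -0.0296]
ee_rot: [[-0.985, -0.173, 0.0], [-0.173, 0.985, -0.0], [-0.0, -0.0, -1.0]]
wrist_force: [0.2, -0.1, -0.2]
gripper_width: 1.001
time_s: 24.05
tcp_pos: [0.4573, 0.0897, -0.0297]
ee_rot: [[-0.985, -0.172, -0.0], [-0.172, 0.985, -0.0], [0.0, -0.0, -1.0]]
wrist_force: [-0.2, 0.1, 0.3]
gripper_width: 0.457
time_s: 24.88
tcp_pos: [0.457, 0.0897, 0.0899]
ee_rot: [[-0.985, -0.172, -0.0], [-0.172, 0.985, 0.0], [0.0, 0.0, -1.0]]
wrist_force: [-0.1, 0.0, -0.5]
gripper_width: 0.454
shift [-1.101e-01 -9.320e-02 -1.000e-04] turn [ 0.  -0.  -2.4] dist rows 3.5 t 24.8833
```

```bash
python3 -m jog '[[[-0.012,-0.01,0],[0,0,-0.3]],[[-0.028,-0.024,0],[0,0,-0.6]],[[-0.046,-0.039,0],[0,0,-1]],[[-0.064,-0.054,0],[0,0,-1.4]],[[-0.082,-0.07,0],[0,0,-1.8]],[[-0.098,-0.083,0],[0,0,-2.1]],[[-0.107,-0.09,0],[0,0,-2.4]],[[-0.11,-0.0932,0],[0,0,-2.4]],[[-0.11,-0.0932,0],[0,0,-2.4]],[[-0.11,-0.0932,0],[0,0,-2.4]]]';  python3 t.py .5815 .0168 -.001 -158.1
python3 - <<'E'
from wm import *
p,X,s=snap('w10');H,S,V=hs(p)
T=(X-s['tcp_pos'])@s['ee_rot']*1000
m=(H>50)&(H<90)&(S>80)&(abs(T[...,0])<26)&(abs(T[...,1])<40)&(abs(T[...,2]+60)<3)
print(m.sum(),'y min',np.percentile(T[m][:,1],[0,.5,1,3]).round(1),'ymax',np.percentile(T[m][:,1],[99,100]).round(1),'z',np.median(T[m][:,2]))
b=big((abs(X[...,0]-.58)<.1)&(abs(X[...,1])<.12)&(V>140)&(S<60)&(X[...,2]>.004)&(X[...,2]<.016)); Tb=T[b]
print('base y min',np.percentile(Tb[:,1],[.2,1]).round(1),'x',[np.percentile(Tb[abs(Tb[:,1]-l)<3][:,0],[1,99]).round(1) for l in(-60,-50,-40)])
for u in (300,302,304,306,332,334,336): print(u,T[155:175,u].round(0)[::3].tolist())
E
```

```text
time_s: 25.72
tcp_pos: [0.5805, 0.0168, 0.089]
ee_rot: [[-0.928, -0.373, -0.003], [-0.373, 0.928, -0.0], [0.003, 0.001, -1.0]]
wrist_force: [0.1, -0.3, -1.5]
gripper_width: 0.459
shift [-0.0011 -0.0005  0.09  ] turn [ 0.01 -0.03 -0.01] dist rows 2.2 t 25.7167
5783 y min [-30.  -29.3 -29.1 -28.6] ymax [27.1 28.3] z -59.56292304179587
base y min [-68.7 -68.5] x [array([ 3.9, 35.7]), array([ 9.4, 35.9]), array([ 4.9, 36. ])]
300 [[-18.0, -40.0, 80.0], [-18.0, -38.0, 79.0], [-16.0, -38.0, 53.0], [-15.0, -38.0, 32.0], [-15.0, -37.0, 28.0], [-15.0, -34.0, 32.0], [-17.0, -27.0, 61.0]]
302 [[-16.0, -40.0, 78.0], [-15.0, -40.0, 60.0], [-14.0, -39.0, 42.0], [-13.0, -38.0, 31.0], [-16.0, -30.0, 74.0], [-13.0, -34.0, 27.0], [-15.0, -27.0, 61.0]]
304 [[-14.0, -40.0, 78.0], [-13.0, -40.0, 57.0], [-12.0, -39.0, 42.0], [-12.0, -38.0, 31.0], [-12.0, -37.0, 28.0], [-12.0, -34.0, 29.0], [-13.0, -27.0, 61.0]]
306 [[-12.0, -40.0, 78.0], [-12.0, -40.0, 61.0], [-11.0, -39.0, 48.0], [-10.0, -38.0, 34.0], [-10.0, -36.0, 32.0], [-10.0, -33.0, 34.0], [-12.0, -26.0, 63.0]]
332 [[11.0, -40.0, 78.0], [10.0, -40.0, 57.0], [10.0, -39.0, 41.0], [9.0, -38.0, 31.0], [9.0, -37.0, 27.0], [9.0, -34.0, 29.0], [11.0, -27.0, 60.0]]
334 [[13.0, -40.0, 79.0], [12.0, -40.0, 59.0], [11.0, -40.0, 40.0], [11.0, -38.0, 31.0], [13.0, -30.0, 75.0], [11.0, -34.0, 28.0], [12.0, -27.0, 61.0]]
336 [[15.0, -40.0, 79.0], [15.0, -37.0, 79.0], [13.0, -38.0, 50.0], [12.0, -38.0, 32.0], [12.0, -37.0, 28.0], [13.0, -34.0, 33.0], [14.0, -27.0, 60.0]]
```

View pics/w10.png

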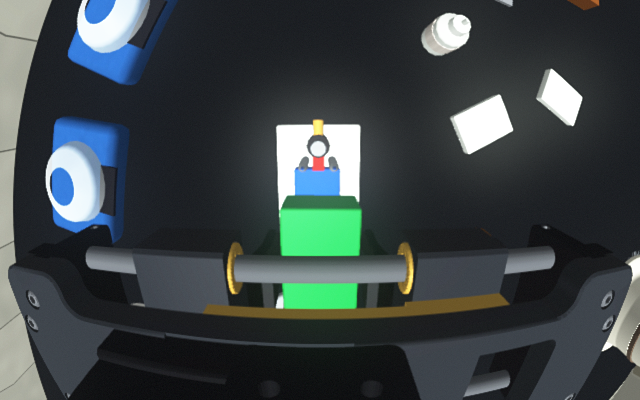

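```bash
python3 -m jog '[[[-0.001,-0.0008,0.01],[0,0,0]],[[-0.001,-0.0008,0.022],[0,0,0]],[[-0.001,-0.0008,0.034],[0,0,0]],[[-0.001,-0.0008,0.045],[0,0,0]],[[-0.001,-0.0008,0.056],[0,0,0]],[[-0.001,-0.0008,0.066],[0,0,0]],[[-0.001,-0.0008,0.075],[0,0,0]],[[-0.001,-0.0008,0.082],[0,0,0]],[[-0.001,-0.0008,0.086],[0,0,0]],[[-0.001,-0.0008,0.086],[0,0,0]]]';  python3 t.py .5815 .0165 -.0017 -158.1
```

```text
time_s: 26.6
tcp_pos: [0.5824, 0.0164, 0.0031]
ee_rot: [[-0.928, -0.373, -0.002], [-0.373, 0.928, -0.0], [0.002, 0.0, -1.0]]
wrist_force: [-0.8, -0.7, -0.9]
gripper_width: 0.459
shift [0.0008 0.0005 0.0048] turn [ 0.   -0.02  0.  ] dist rows 0.1 t 26.6
```

```bash
python3 -m jog '[[[0.0008,0,0.001],[0,0,0]],[[0.0008,0,0.002],[0,0,0]],[[0.0008,0,0.003],[0,0,0]],[[0.0008,0,0.004],[0,0,0]],[[0.0008,0,0.0045],[0,0,0]],[[0.0008,0,0.005],[0,0,0]],[[0.0008,0,0.005],[0,0,0]],[[0.0008,0,0.005],[0,0,0]],[[0.0008,0,0.005],[0,0,0]],[[0.0008,0,0.005],[0,0,0]]]';  python3 t.py .5815 .0168 -.0017 -158.1
```

```text
time_s: 27.43
tcp_pos: [0.5823, 0.0162, -0.0007]
ee_rot: [[-0.928, -0.373, 0.0], [-0.373, 0.928, 0.0], [-0.0, -0.0, -1.0]]
wrist_force: [-0.1, -0.5, -1.7]
gripper_width: 0.457
shift [0.0005 0.0008 0.001 ] turn [-0.    0.    0.01] dist rows 0.0 t 27.4333
```

```bash
python3 -m jog '[[[0,0,0.0005],[0,0,0]],[[0,0,0.001],[0,0,0]],[[0,0,0.0015],[0,0,0]],[[0,0,0.0015],[0,0,0]],[[0,0,0.0015],[0,0,0]],[[0,0,0.0015],[0,0,0]],[[0,0,0.0015],[0,0,0]],[[0,0,0.0015],[0,0,0]],[[0,0,0.0015],[0,0,0]],[[0,0,0.0015],[0,0,0]]]'
```

```text
time_s: 28.27
tcp_pos: [0.5823, 0.0162, -0.0017]
ee_rot: [[-0.928, -0.374, 0.0], [-0.374, 0.928, -0.0], [-0.0, -0.0, -1.0]]
wrist_force: [-2.4, -0.8, 4.7]
gripper_width: 0.456
```

Contact (4.7 N). Release, rise straight up.

```bash
python3 -m jog '[[[0,0,0],[0,0,0]],[[0,0,0],[0,0,0]],[[0,0,0],[0,0,0]],[[0,0,0],[0,0,0]],[[0,0,0],[0,0,0]],[[0,0,0],[0,0,0]],[[0,0,-0.01],[0,0,0]],[[0,0,-0.03],[0,0,0]],[[0,0,-0.055],[0,0,0]],[[0,0,-0.08],[0,0,0]]]' 0.087; python3 t.py .4325 -.008 .12 -158.1
```

```text
time_s: 29.1
tcp_pos: [0.582, 0.0161, 0.079]
ee_rot: [[-0.928, -0.374, -0.001], [-0.374, 0.928, -0.0], [0.001, -0.0, -1.0]]
wrist_force: [0.5, 0.9, 0.1]
gripper_width: 0.993
shift [ 0.1477  0.0335 -0.0409] turn [-0.   -0.01  0.01] dist rows 3.8 t 29.1
```

```bash
python3 -m jog '[[[0.015,0.003,-0.02],[0,0,0]],[[0.035,0.008,-0.04],[0,0,0]],[[0.06,0.014,-0.041],[0,0,0]],[[0.085,0.02,-0.041],[0,0,0]],[[0.11,0.025,-0.041],[0,0,0]],[[0.13,0.03,-0.041],[0,0,0]],[[0.145,0.033,-0.041],[0,0,0]],[[0.148,0.034,-0.041],[0,0,0]],[[0.148,0.034,-0.041],[0,0,0]],[[0.148,0.034,-0.041],[0,0,0]]]'
python3 - <<'E'
from wm import *
p,X,s=snap('w11');H,S,V=hs(p);zoom(p,130,80,250,240,5,'pics/w11z.png')
m=(H>50)&(H<90)&(S>80)&(X[...,2]>.05)&(X[...,2]<.066)&(np.hypot(X[...,0]-.58,X[...,1]-.017)<.05);print('green',m.sum(),rect(X[m]),np.percentile(X[m][:,2],[5,50,95]))
m=((H<6)|(H>174))&(S>140)&(V>90)&(np.hypot(X[...,0]-.595,X[...,1]+.015)<.03);print('red',m.sum(),np.percentile(X[m],[5,50,95],axis=0).round(4))
b=big((abs(X[...,0]-.58)<.1)&(abs(X[...,1])<.12)&(V>120)&(S<60)&(X[...,2]>.005)&(X[...,2]<.016));print('base',rect(X[b]))
p,d=r.capture('top');cv2.imwrite('pics/t11.png',p);X=cloud('top',d)
q=(abs(X[...,0]-.6)<.07)&(abs(X[...,1]-.11)<.06)&(X[...,2]>.098)&(X[...,2]<.115);print('knob',q.sum(),X[q].mean(0))
E
```

```text
time_s: 29.93
tcp_pos: [0.4334, -0.0072, 0.1195]
ee_rot: [[-0.927, -0.374, 0.002], [-0.374, 0.928, 0.0], [-0.002, -0.0, -1.0]]
wrist_force: [0.0, 0.4, -0.8]
gripper_width: 1.005
green 2404 ((581.0, 17.2), (61.7, 41.5), -69.5) [0.05413478 0.05781309 0.05902188]
red 120 [[ 0.5912 -0.0241  0.053 ]
 [ 0.5944 -0.0194  0.0599]
 [ 0.6001 -0.0143  0.0616]]
base ((573.4, 13.6), (136.6, 60.6), -67.6)
knob 36 [0.60846961 0.12247142 0.10561439]
```

View pics/w11z.png

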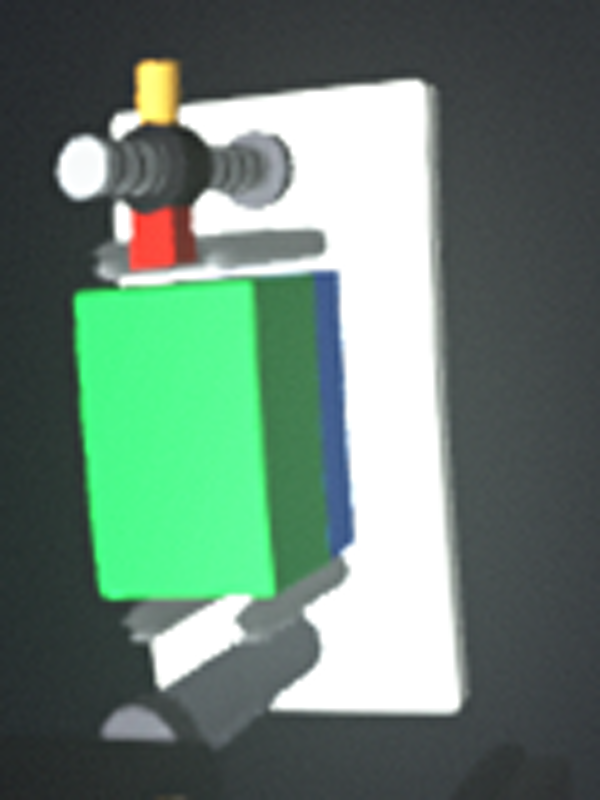

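View pics/t11.png

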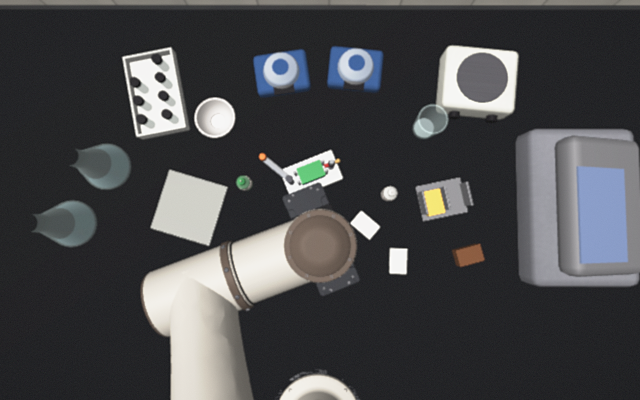

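```bash
python3 t.py .6085 .1225 .12 -38.9; python3 -m jog '[[[-0.02,0.005,0],[0,0,-1.3]],[[-0.045,0.01,0],[0,0,-2.7]],[[-0.07,0.017,0],[0,0,-4.1]],[[-0.095,0.024,0],[0,0,-5.5]],[[-0.12,0.031,0],[0,0,-6.9]],[[-0.145,0.038,0],[0,0,-8.3]],[[-0.17,0.044,0],[0,0,-9.7]],[[-0.19,0.05,0],[0,0,-11.1]],[[-0.205,0.053,0],[0,0,-12.5]],[[-0.21,0.055,0],[0,0,-13.9]]]' 0.035; python3 t.py .6085 .1225 .09 -38.9
```

```text
shift [-0.2108  0.0549 -0.0008] turn [-1.000e-02  0.000e+00 -2.383e+01] dist rows 5.2 t 30.0333
time_s: 30.87
tcp_pos: [0.6092, 0.1234, 0.1174]
ee_rot: [[0.032, -0.999, 0.0], [-0.999, -0.032, -0.001], [0.001, -0.0, -1.0]]
wrist_force: [0.1, -0.8, -0.1]
gripper_width: 0.421
shift [0.0009 0.0007 0.0274] turn [ 0.   -0.01 -9.86] dist rows 0.7 t 30.8667
```

```bash
python3 -m jog '[[[0.0009,0.0007,0],[0,0,-1.4]],[[0.0009,0.0007,0],[0,0,-2.8]],[[0.0009,0.0007,0],[0,0,-4.2]],[[0.0009,0.0007,0],[0,0,-5.6]],[[0.0009,0.0007,0],[0,0,-7]],[[0.0009,0.0007,0],[0,0,-8.4]],[[0.0009,0.0007,0.01],[0,0,-9.86]],[[0.0009,0.0007,0.02],[0,0,-9.86]],[[0.0009,0.0007,0.027],[0,0,-9.86]],[[0.0009,0.0007,0.027],[0,0,-9.86]]]'; python3 t.py .6085 .1225 .048 -38.9
python3 - <<'E'
from wm import *
p,X,s=snap('w12')
zoom(p,160,100,480,340,2.5,'pics/w12z.png')
E
```

```text
time_s: 31.7
tcp_pos: [0.6046, 0.1206, 0.0889]
ee_rot: [[0.772, -0.635, -0.005], [-0.635, -0.772, -0.002], [-0.003, 0.004, -1.0]]
wrist_force: [-0.1, -0.3, 0.3]
gripper_width: 0.41
shift [ 0.0019 -0.0041  0.0408] turn [ 0.05  0.03 -0.11] dist rows 1.0 t 31.7
```

View pics/w12z.png

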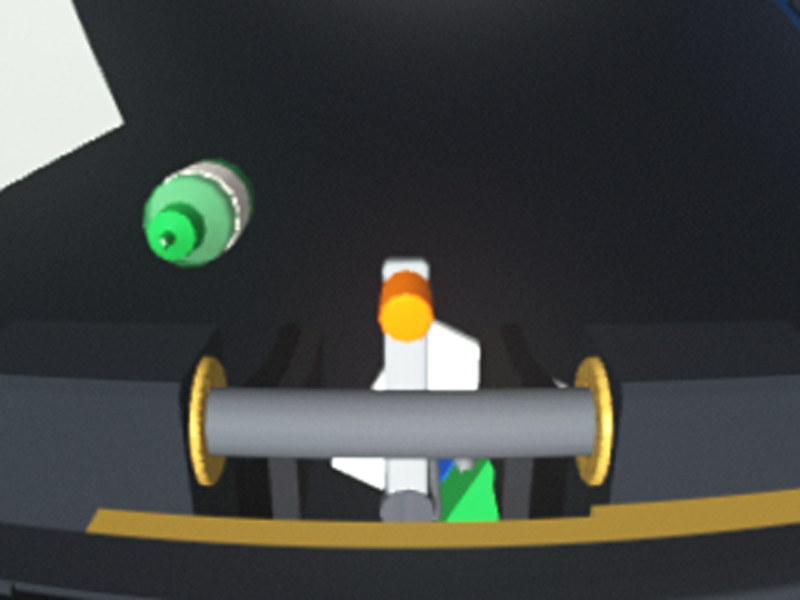

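```bash
python3 -m jog '[[[0.001,-0.004,0],[0,0,0]],[[0.001,-0.004,0.005],[0,0,0]],[[0.001,-0.004,0.012],[0,0,0]],[[0.001,-0.004,0.02],[0,0,0]],[[0.001,-0.004,0.028],[0,0,0]],[[0.001,-0.004,0.035],[0,0,0]],[[0.001,-0.004,0.04],[0,0,0]],[[0.001,-0.004,0.04],[0,0,0]],[[0.001,-0.004,0.04],[0,0,0]],[[0.001,-0.004,0.04],[0,0,0]]]'; python3 t.py .6085 .1225 .048 -38.9
```

```text
time_s: 32.58
tcp_pos: [0.6095, 0.1236, 0.052]
ee_rot: [[0.774, -0.633, 0.001], [-0.633, -0.774, 0.0], [0.0, -0.001, -1.0]]
wrist_force: [-0.1, 0.1, 1.2]
gripper_width: 0.403
shift [-0.0001  0.0015  0.004 ] turn [-0.01 -0.01 -0.07] dist rows 0.1 t 32.5833
```

```bash
python3 -m jog '[[[0,0.0015,0.002],[0,0,0]],[[0,0.0015,0.002],[0,0,0]],[[0.0052,0.0017,0.002],[0,0,0.8]],[[0.0103,0.0022,0.002],[0,0,1.6]],[[0.0154,0.0031,0.002],[0,0,2.4]],[[0.0204,0.0044,0.002],[0,0,3.2]],[[0.0253,0.006,0.002],[0,0,4]],[[0.0301,0.0079,0.002],[0,0,4.8]],[[0.0347,0.0102,0.002],[0,0,5.6]],[[0.0392,0.0127,0.002],[0,0,6.4]]]' 0.018; python3 t.py .6085 .1225 .048 -38.9
python3 - <<'E'
from wm import *
p,X,s=snap('w13')
zoom(p,160,100,480,340,2.5,'pics/w13z.png')
E
```

```text
time_s: 33.42
tcp_pos: [0.6317, 0.089, 0.0499]
ee_rot: [[0.318, -0.948, 0.001], [-0.948, -0.318, 0.001], [-0.0, -0.001, -1.0]]
wrist_force: [-0.2, 0.4, 0.2]
gripper_width: 0.205
shift [-0.0391  0.0114  0.0019] turn [-0.01  0.   -6.51] dist rows 1.0 t 33.4167
```

View pics/w13z.png

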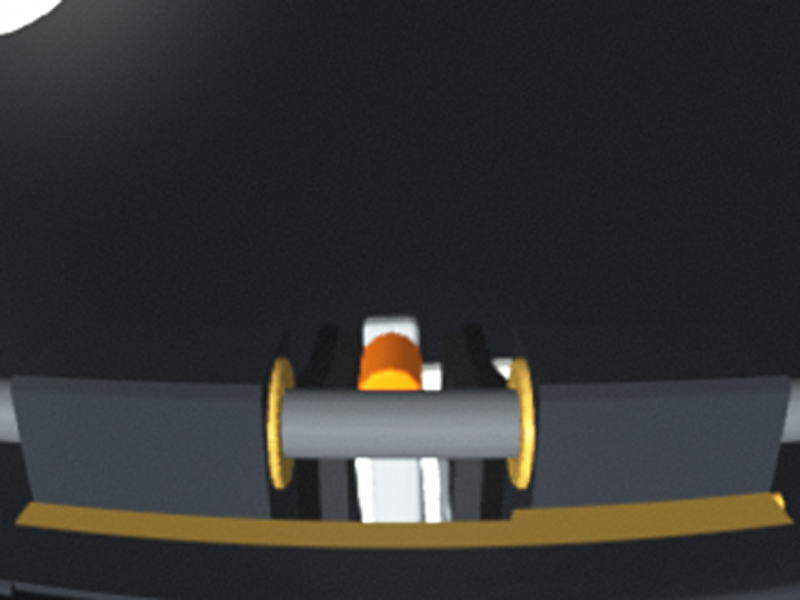

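```bash
python3 -m jog '[[[0.0052,0.0002,0],[0,0,0.8]],[[0.0103,0.0007,0],[0,0,1.6]],[[0.0154,0.0016,0],[0,0,2.4]],[[0.0204,0.0029,0],[0,0,3.2]],[[0.0253,0.0045,0],[0,0,4]],[[0.0301,0.0064,0],[0,0,4.8]],[[0.0347,0.0087,0],[0,0,5.6]],[[0.0392,0.0112,0],[0,0,6.4]],[[0.0435,0.0141,0],[0,0,7.2]],[[0.0476,0.0173,0],[0,0,8]]]'; python3 t.py .59 -.0032 .048 -158.1
```

```text
time_s: 34.3
tcp_pos: [0.6304, 0.0384, 0.05]
ee_rot: [[-0.365, -0.931, 0.001], [-0.931, 0.365, 0.001], [-0.001, -0.0, -1.0]]
wrist_force: [-1.2, -0.0, -0.1]
gripper_width: 0.205
shift [0.0535 0.0225 0.0019] turn [-0.    0.01  9.34] dist rows 1.4 t 34.3
```

```bash
python3 -m jog '[[[0.0052,0.0002,0],[0,0,0.8]],[[0.0103,0.0007,0],[0,0,1.6]],[[0.0154,0.0016,0],[0,0,2.4]],[[0.0204,0.0029,0],[0,0,3.2]],[[0.0253,0.0045,0],[0,0,4]],[[0.0301,0.0064,0],[0,0,4.8]],[[0.0347,0.0087,0],[0,0,5.6]],[[0.0392,0.0112,0],[0,0,6.4]],[[0.0435,0.0141,0],[0,0,7.2]],[[0.0476,0.0173,0],[0,0,8]]]'; python3 t.py .59 -.0032 .048 -158.1
```

```text
time_s: 35.13
tcp_pos: [0.5973, 0.0004, 0.0501]
ee_rot: [[-0.878, -0.479, 0.001], [-0.479, 0.878, 0.001], [-0.002, -0.0, -1.0]]
wrist_force: [0.5, 1.0, 0.0]
gripper_width: 0.209
shift [0.0081 0.0003 0.002 ] turn [-0.    0.02  1.34] dist rows 0.2 t 35.1333
```

```bash
python3 -m jog '[[[0.002,0,0],[0,0,0.3]],[[0.004,0,0],[0,0,0.6]],[[0.006,0,0],[0,0,0.9]],[[0.007,0,0],[0,0,1.2]],[[0.008,0.0003,0],[0,0,1.34]],[[0.009,0.0003,0],[0,0,1.34]],[[0.01,0.0003,0],[0,0,1.34]],[[0.011,0.0003,0],[0,0,1.34]],[[0.0115,0.0003,0],[0,0,1.34]],[[0.0115,0.0003,0],[0,0,1.34]]]'; python3 t.py .59 -.0032 .048 -158.1
```

```text
time_s: 35.97
tcp_pos: [0.5882, -0.0044, 0.0502]
ee_rot: [[-0.927, -0.376, 0.003], [-0.376, 0.927, 0.001], [-0.004, -0.0, -1.0]]
wrist_force: [3.8, 3.1, -1.7]
gripper_width: 0.208
shift [-0.0021  0.0005  0.0022] turn [-0.    0.04  0.03] dist rows 0.1 t 35.9667
```

```bash
python3 -m jog '[[[-0.001,0,0],[0,0,0]],[[-0.0015,0,0],[0,0,0]],[[-0.0015,0,0],[0,0,0]],[[-0.0015,0,0],[0,0,0]],[[-0.0015,0,0],[0,0,0]],[[-0.0015,0,-0.01],[0,0,0]],[[-0.0015,0,-0.03],[0,0,0]],[[-0.0015,0,-0.06],[0,0,0]],[[-0.0015,0,-0.09],[0,0,0]],[[-0.0015,0,-0.1],[0,0,0]]]' 0.05
python3 t.py .40 -.1 .15 -158.1
```

```text
time_s: 36.8
tcp_pos: [0.5909, -0.0046, 0.1556]
ee_rot: [[-0.927, -0.376, 0.009], [-0.376, 0.927, 0.0], [-0.008, -0.003, -1.0]]
wrist_force: [1.0, 0.2, 1.2]
gripper_width: 0.573
shift [ 0.2128 -0.0166  0.0039] turn [-0.03  0.1   0.04] dist rows 5.1 t 36.8
```

```bash
python3 -m jog '[[[0.01,0,0],[0,0,0]],[[0.03,0,0],[0,0,0]],[[0.055,-0.005,0],[0,0,0]],[[0.08,-0.008,0],[0,0,0]],[[0.105,-0.01,0],[0,0,0]],[[0.13,-0.012,0],[0,0,0]],[[0.145,-0.015,0],[0,0,0]],[[0.15,-0.015,0],[0,0,0]],[[0.15,-0.015,0],[0,0,0]],[[0.15,-0.015,0],[0,0,0]]]'
python3 - <<'E'
from wm import *
p,X,s=snap('w14');H,S,V=hs(p);zoom(p,60,60,300,260,3.2,'pics/w14z.png')
k=(X[...,2]>.097)&(X[...,2]<.112)&(np.hypot(X[...,0]-.59,X[...,1])<.05);print('knob',k.sum(),np.median(X[k],axis=0))
hinge=np.array([.5817,.017])+.052*np.array([-.373,.928]);v=np.median(X[k],axis=0)[:2]-hinge
print('r',np.hypot(*v),'angle',np.degrees(np.arctan2(v@[.928,.373],v@[.373,-.928])))
m=(H>50)&(H<90)&(S>80)&(X[...,2]>.05)&(X[...,2]<.066)&(np.hypot(X[...,0]-.58,X[...,1]-.017)<.05);print('green',m.sum(),rect(X[m]),np.percentile(X[m][:,2],[5,50,95]))
p,d=r.capture('scene');cv2.imwrite('pics/s14.png',p);zoom(p,150,110,420,310,2.9,'pics/s14z.png')
E
```

```text
time_s: 37.63
tcp_pos: [0.4554, -0.0747, 0.1498]
ee_rot: [[-0.927, -0.375, 0.001], [-0.375, 0.927, -0.0], [-0.001, -0.0, -1.0]]
wrist_force: [0.5, -0.0, -0.5]
gripper_width: 0.572
knob 182 [ 0.58839059 -0.00652789  0.1057571 ]
r 0.07637694066007392 angle -1.9257801142713742
green 699 ((587.6, 0.7), (39.8, 34.8), 21.3) [0.05137679 0.05762263 0.05888616]
```

View pics/w14z.png

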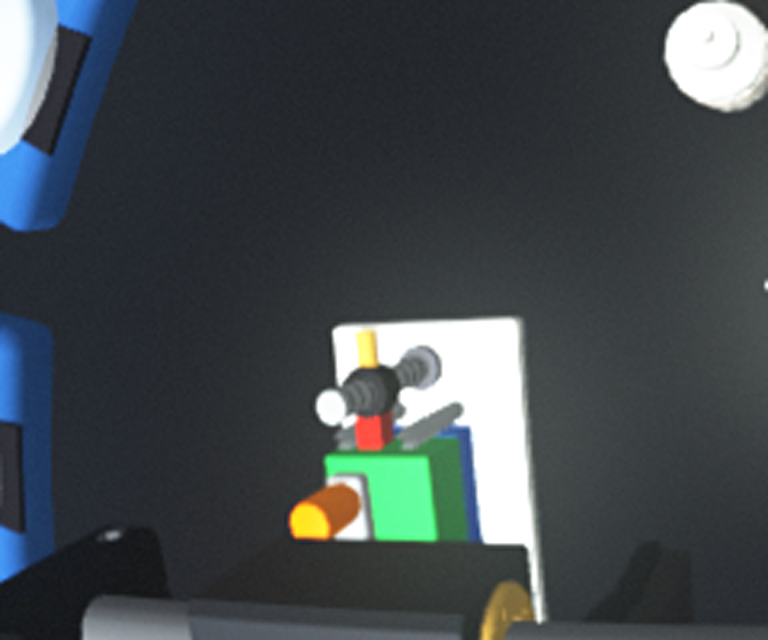

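View pics/s14z.png

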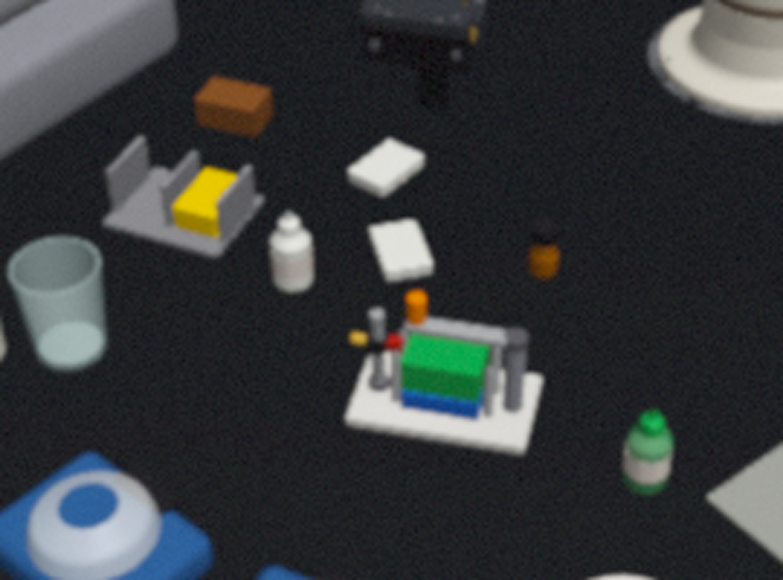

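```bash
python3 -c "
from station import r
print(r.finish_job())"
```

```text
the job is handed in; nothing more can be done
None
```

The stack is in the cradle with the locking arm shut, and I handed the job in at about 38 s of the 70 s allowed. No verdict was reported.

**Stack height:** I used blue (18 mm) with green (30 mm) on top, which measures 58 mm above the bench. The red tip's top measured about 60.3 mm, so the mark is about 55.3 mm. The stack is about 2.7 mm high, inside the 5 mm tolerance. The next option, 42 mm of plates, would have been about 3.3 mm low.

**Placing:** Green came out of the rack by its ends, went down on the bench, and was gripped again by its long sides. Both plates were lowered until contact (about 5–6 N) and then released.

**Last checks:**
- **Stack:** the pictures show the two plates flat and flush between the pins.
- **Locking arm:** it was swung against its stop at about 5 N. The final picture gave -1.9°, which is measurement error around 0.
- **Other things:** the yellow plate is still in the rack and the white one on the bench. The nearby bystanders look unmoved in the last pictures. I judged that by eye, and the bowl, jar and mat were not in the final close-up.

**What disagreed:** the fingers end about 40 mm short of the stated tool point, as the wrist depth picture showed. My first grasp of blue therefore closed above the plate and left it where it was. I corrected for the 40 mm on every later move.

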